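# Change the specimen dish under the microscope

### The arm

A 7-joint arm with a two-finger parallel gripper is mounted at the origin on the work surface. World frame = base frame: x ahead of the robot, y to its left, z up, the work surface at z = 0. Lengths are in mm, angles in rad, forces in N, time in s.
With the tool pointing down it reaches from about 400 to 875 mm from the base axis. Payload 4.4 kg.
Tool frame: the origin (TCP) lies at the very end of the fingers, on their centre line; the grasp point (between the pads) lies 19 mm behind it (ctrl.grip_depth is the distance from the TCP to the grasp point, in mm); z points along the fingers, x is the direction in which the jaws open and shut, and the axes are right-handed (so a half turn about z gives the same grasp; the last joint's range is limited). The gripper opens to 85 mm and grips with 20 to 120 N. Pads are 22 mm wide; open, the fingers measure 114 mm over their backs; the gripper's body (76 mm by 85 mm) begins 54 mm behind the grasp point. The pads swing forward as they close: fully open they stand 13 mm farther back than shut.
Start: joints at [-1.359, 0.628, 0.038, 1.517, -0.027, 0.996, -0.02], TCP at [178.232, 625.101, 231.313] pointing down, gripper open.
Joint ranges: [-3.06, 3.06], [-0.37, 2.12], [-1.25, 1.32], [0.18, 2.47], [-1.1, 4.24], [0.23, 1.98], [-2.94, 2.94]. Speed limits (rad/s): [2.57, 2.57, 3.14, 3.14, 3.14, 3.14, 3.14].

### API

Orientations are given as [roll, pitch, yaw] about the fixed x, y, z axes, in that order (R = Rz(yaw) Ry(pitch) Rx(roll)).
In Python, from cell import ctrl gives the robot as it stands.
- The arm moves only by the shell command python3 -m creep 'ROWS'. ROWS is JSON, a list of rows, each an object with "hand": the opening, from 0 (shut) to 1 (fully open); "travel": the shift along the tool's x, y, z in cm, a list of three; "angular": the turn, a rotation vector about the tool's x, y, z in degrees, a list of three. In form: [{"hand": hand, "travel": [tx, ty, tz], "angular": [rx, ry, rz]}, ...]. A call has 1 to 20 rows; each row is the pose to reach, as a shift and turn from the pose measured when the call began, along the tool's axes at that moment; what a row does not reach only later rows make up. A row lasts 1/10 s, in which the tool goes at most 50 mm and 8.59 degrees, less where a joint would pass 70% of its speed; a pose out of reach is approached as far as the arm can. A call with a gripper value outside its range is refused whole. The fingers move at their own pace and stop on an object; the grip force is fixed at half the most. Time passes only in rows, so rows that repeat a pose let the fingers close. It gives the time, the measured TCP pose, the force and the opening at its end, in the units of the state.
- ctrl.read_state(): the state, without advancing time (a new reading comes with each control period).
- ctrl.get_image(name): name is "side" or "top" or "wrist"; returns a dict with "frame" (400x640x3 uint8, red, green, blue), "fx", "fy", "cx", "cy" (pixels), "origin" and "orientation" of the camera in the world. Camera axes: x right, y down, z forward; pixel columns grow to the right and rows downward; lengths in mm; the calibration is good to about 2 mm. A picture is of the moment at which its call begins. There is no depth.
- ctrl.finish_job(): hands the job in, once; it reports no verdict.
Trained networks look in the newest picture that a camera, given by its name, has taken for a name from the list of things; names that differ only in an ending like _2 or _b are one class to them, and where a whole thing is asked for, a point or a joint stands for the part that bears it (a point fixed in the world has none). Each returns a list of dicts, best first, with "confidence" (0 to 1); they miss things now and then, are a little off and sometimes report something else, mostly with a low value. They report only what shows in the picture. A call takes as long as a camera call. They do not tell look-alikes from the thing itself.
- ctrl.regions_of(camera, thing): "region" (400x640 bool, what is visible of it).
- ctrl.spot_point(camera, thing): "at" ([x, y, z] in mm, in world coordinates, good to about 4 mm: a listed point, or the origin of a listed thing).
The state is a dict: "clock": time; "qpos": joint angles; "qd": joint speeds; "tau": joint torques, N m; "eef_pos": TCP position; "tool_rot": TCP orientation; "force": force on the tool from outside, world axes, zero at the start; "torque": the same for the moment, N m; "width": finger opening in mm.
Only numpy, scipy, OpenCV 4.12 (cv2) and the standard library are available. Lean on these libraries where they do the work, as an engineer would, in place of code of your own. Each camera call takes 0.05 s, during which the arm holds its last target. There are 200 camera calls.

### The job

Slide the examined dish out from under the microscope onto the empty outlined place, let go, then set its cover squarely down into its mouth (set it down, do not drop it). After that slide the other dish, from its outlined place, to the middle place and leave it centred under the microscope. Keep both dishes flat on the plate, never lifting them, do not knock the microscope, and leave the other things on the bench alone.

Things in the scene. Friction and masses are not known exactly. Their poses are not given: they have to be found in the camera images.
- stage: Fixed white slide plate on the bench, 150 (its x) x 440 (its y) x 25 mm high, with three dark circle outlines (100 mm diameter) in a row along its y, centres 160 mm apart. Origin: centre of its underside, on the bench; x points roughly away from the robot (turned up to 9 degrees), z up. The dishes slide on its top, z = 25 mm.
- view_mark (a point): Centre of the middle outline, on the top face of the plate, exactly below the microscope's axis.
- mark_free: Centre of the outer outline that is empty at the start, on the top face of the plate (its left or right end). Flat print, nothing to bump.
- mark_waiting: Centre of the outer outline on which the waiting dish stands at the start, at the other end of the plate.
- microscope: Fixed; origin and axes as the stage's. Over the middle outline: white lamp ring, 124 mm diameter, 88 to 115 mm above the plate's top, then a barrel 100 mm wide and a camera, to 305 mm. Bar 235 mm over the bench at stage x 85 runs to a pillar at y -340 (foot 170 x 150 mm). An upright gripper over a handle here hits the ring: lean its top about 40 degrees towards the handle's end.
- dish_done: Examined dish, loose, on the middle outline at the start. Steel, round, 88 mm diameter, 34 mm high, 0.25-0.5 kg. Bar handle along its -x (within 12 degrees of the stage's -x): 14 mm wide, 12 high, 44 to 83 mm from the centre, mid-height 29 mm above the underside. Mouth 80 mm wide; flat ledge for the cover 26 mm above the underside, 8 mm below the rim. Origin: centre of underside, z up.
- dish_done_handle (a point): Grip point on the handle of dish_done: 68 mm from the dish centre along its -x, at the bar's mid-height (29 mm above the underside).
- dish_next: The waiting dish, loose, the same make and size as dish_done, standing on mark_waiting at the start, handle along its -x as well. Origin: centre of its underside. It stays uncovered.
- dish_next_handle (a point): Grip point on the handle of dish_next: 68 mm from its centre along its -x, 29 mm above the underside.
- cover: Loose steel cover flat on the bench between robot and plate: disc 75 mm in diameter, 5 mm thick, with a plain round knob in the middle, 16 mm in diameter, 5 to 40 mm above the underside; 0.1 kg. Origin: centre of its underside, z along the knob. Seated, it lies on the dish's ledge, its underside 26 mm above the dish's underside, with 2.5 mm play all round.
- jar: Bystander: small amber jar with cap, 48 mm diameter, 60 mm high, on the bench to the left. Origin: centre of its underside. Leave alone.
- slide_box: Bystander: grey box 85 x 35 x 30 mm, on the bench to the right. Origin: centre of its underside. Leave alone.
- petri: Bystander: closed flat pale see-through dish, 64 mm diameter, 15 mm high, on the bench beyond the plate's left end. Origin: centre of its underside. Leave alone.
Mind the look-alikes: they are no part of the job. What is shaped like the dish_done but green or red is not meant.

How it is judged (in metres and radians):
On the way, in this order (a step that is already met when the one before it is completed fails the run):
1. the examined dish stands released on the place that was empty (horizontal distance between dish_done and mark_free below 0.01 m and z of dish_done in the frame of mark_free below 0.004 m and contact force between the fingers and dish_done below 0.1 N), for 0.2 s.
2. its cover lies released, flat on the ledge in its mouth (horizontal distance between cover and dish_done below 0.005 m and z of cover in the frame of dish_done between 0.022 and 0.0285 m and angle between cover's own z axis and vertical below 0.06 rad and contact force between the fingers and cover below 0.1 N), for 0.2 s.
3. the other dish stands released on the middle place (horizontal distance between dish_next and view_mark below 0.007 m and z of dish_next in the frame of view_mark below 0.004 m and contact force between the fingers and dish_next below 0.1 N), for 0.2 s.
At the end, for the whole second after the job is handed in: dish_done within 10 mm of the centre of the outline that was empty; cover flat on its ledge (centre within 5 mm, tilt under 0.06 rad, at most 2.5 mm high); dish_next within 7 mm of the middle outline's centre; both dishes flat on the plate, all released and at rest (all of step 1 and all of step 2 and all of step 3 and linear speed of each of dish_done, dish_next, cover below 0.02 m/s); the robot touches nothing.
It fails at once if a dish is lifted or tipped up (more than 8 mm off the plate, or tilted more than 0.15 rad) (z of any of dish_done, dish_next in the frame of stage above 0.033 m or angle between any of dish_done, dish_next's own z axis and vertical above 0.15 rad).
It fails at once if the cover is dropped (falls faster than 0.5 m/s, about 13 mm, out of the fingers) (linear speed of cover above 0.5 m/s and contact force between the fingers and cover below 0.05 N).
It fails at once if the microscope is knocked (over 6 N) (contact force between anything else and microscope above 6 N).
It fails at once if the jar, the slide box or the petri dish is moved more than 15 mm (distance of any of jar, slide_box, petri from where it was at the start of the episode above 0.015 m).
It also fails if it takes over 72 s, if anything falls off the work surface, if the arm or the gripper's body presses on something with over 40 N, if the wrist force passes 120 N, or if a joint passes its speed limit or range.

## Working session

There is one attempt and no reset: what is moved stays moved. The work goes in short steps, Python scripts to look and compute and a shell command to move; the robot and the scene stay as the last step left them, time stands still between calls to the robot, and variables do not carry over. Pictures are saved under pics/ and viewed, about 8 in all and at most 12, crops included, and the job is handed in when it is done.

```bash
ls; mkdir -p pics
cat > h.py <<'E'
import numpy as np,cv2
from cell import ctrl
from scipy.spatial.transform import Rotation as R
def snap(n,f):
    im=ctrl.get_image(n); cv2.imwrite('pics/'+f,im['frame'][:,:,::-1]); return im
def Rc(o):
    o=np.array(o,float); return o if o.shape==(3,3) else R.from_euler('xyz',o).as_matrix()
def ray(im,u,v,z):
    d=Rc(im['orientation'])@np.array([(u-im['cx'])/im['fx'],(v-im['cy'])/im['fy'],1]); o=np.array(im['origin'],float)
    return o+d*(z-o[2])/d[2]
def proj(im,p):
    q=Rc(im['orientation']).T@(np.array(p,float)-im['origin']); return q[0]/q[2]*im['fx']+im['cx'],q[1]/q[2]*im['fy']+im['cy']
E
python3 - <<'E'
from h import *
s=ctrl.read_state(); print(s['eef_pos'],s['tool_rot'],s['clock'],s['width'])
for n in ['side','top']:
    im=snap(n,n+'0.png'); print(n,im['origin'],im['orientation'],im['fx'])
    for t in ['stage','view_mark','mark_free','mark_waiting','microscope','dish_done','dish_done_handle','dish_next','dish_next_handle','cover','jar','slide_box','petri']:
        print(t,[(np.round(a['at'],0).tolist(),round(a['confidence'],2)) for a in ctrl.spot_point(n,t)[:4]])
a=np.hstack([cv2.imread('pics/side0.png')]); b=cv2.imread('pics/top0.png')
E
```

```text
pics
[178.06192302 624.47765588 230.38067651] [3.14154639e+00 1.90726722e-03 1.29299033e+00] 0.0 85.34031940857756
side [ 299.97672813  103.12404642 1005.44848441] [-2.80526518e+00 -2.36953430e-03 -1.75314411e+00] 422.78298420243107
stage [([650.0, 13.0, -0.0], 0.86)]
view_mark [([649.0, 17.0, 20.0], 0.59)]
mark_free [([625.0, -145.0, 24.0], 0.77)]
mark_waiting [([392.0, -263.0, 3.0], 0.71), ([668.0, 172.0, 28.0], 0.64)]
microscope [([647.0, 14.0, 3.0], 0.97), ([649.0, 20.0, 25.0], 0.62)]
dish_done [([854.0, -5.0, -5.0], 0.95), ([609.0, 352.0, -2.0], 0.87), ([395.0, -85.0, 2.0], 0.86), ([648.0, 16.0, 24.0], 0.64)]
dish_done_handle [([368.0, -145.0, 31.0], 0.91), ([587.0, 417.0, 23.0], 0.68), ([869.0, 60.0, 31.0], 0.66), ([582.0, 21.0, 56.0], 0.5)]
dish_next [([421.0, 50.0, 4.0], 0.72)]
dish_next_handle [([612.0, 185.0, 54.0], 0.89)]
cover [([422.0, 49.0, 4.0], 0.81), ([648.0, 18.0, -2.0], 0.74)]
jar [([426.0, 292.0, 2.0], 0.84), ([651.0, 16.0, -1.0], 0.2)]
slide_box [([394.0, -263.0, 4.0], 0.61)]
petri [([753.0, 326.0, -1.0], 0.95)]
top [ 425.63967216   30.2637793  1282.97354588] [-2.99387551  0.00841649 -1.55096049] 432.82931672709054
stage [([648.0, 15.0, 0.0], 0.74), ([390.0, -263.0, 0.0], 0.73)]
view_mark [([650.0, 15.0, 26.0], 0.55)]
mark_free [([620.0, -147.0, 26.0], 0.73)]
mark_waiting [([676.0, 174.0, 29.0], 0.55)]
microscope [([649.0, 12.0, 6.0], 0.58)]
dish_done [([397.0, -86.0, -2.0], 0.94), ([604.0, 356.0, 4.0], 0.93), ([850.0, -10.0, 0.0], 0.62), ([651.0, 12.0, 5.0], 0.49)]
dish_done_handle [([863.0, 57.0, 27.0], 0.9), ([366.0, -143.0, 26.0], 0.62), ([575.0, 20.0, 55.0], 0.59)]
dish_next [([672.0, 175.0, 27.0], 0.65), ([426.0, 296.0, 0.0], 0.3)]
dish_next_handle [([608.0, 185.0, 55.0], 0.58)]
cover [([423.0, 53.0, 0.0], 0.57)]
jar [([426.0, 295.0, -1.0], 0.55)]
slide_box [([389.0, -261.0, -2.0], 0.7)]
petri [([748.0, 328.0, 1.0], 0.71), ([647.0, 10.0, 2.0], 0.56)]
```

View pics/top0.png

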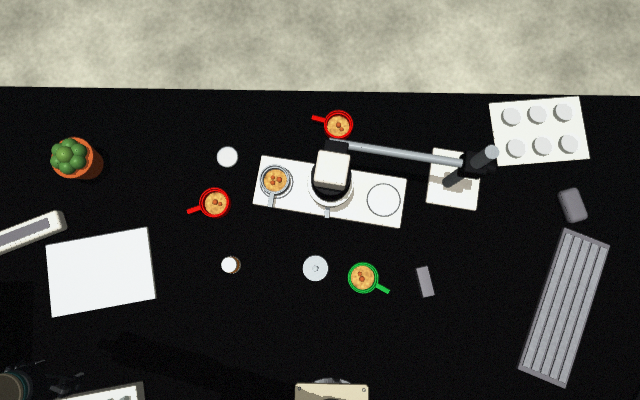

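View pics/side0.png

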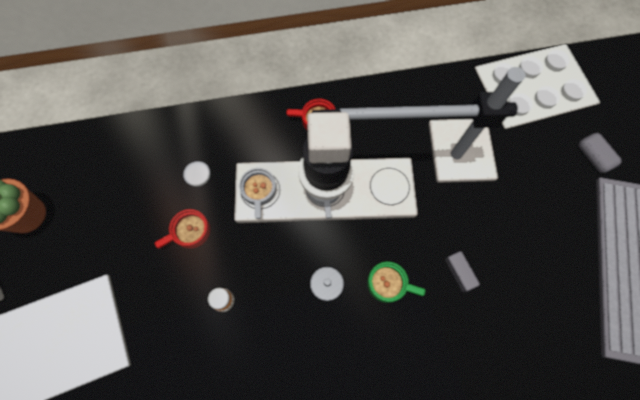

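Top view shows the plate (253–407, 155–228) with dish_next at (276,181), the microscope over the middle at (331,187), the empty outline at (384,200), cover at (315,268), and red/green look-alikes. I'll move toward the handle and refine the estimates at the same time.

```bash
cat >> h.py <<'E'
def warp(im,z,x0=540,x1=760,y0=-240,y1=280,s=1.5):
    # rectified: rows: x from x1 down to x0 ; cols: y from y1 down to y0
    w=[(x1,y1),(x1,y0),(x0,y0),(x0,y1)]
    src=np.float32([proj(im,(a,b,z)) for a,b in w]); dst=np.float32([((y1-b)*s,(x1-a)*s) for a,b in w])
    return cv2.warpPerspective(im['frame'],cv2.getPerspectiveTransform(src,dst),(int((y1-y0)*s),int((x1-x0)*s)))[:,:,::-1]
def go(p,Rt,s=None):
    s=s or ctrl.read_state(); R0=Rc(s['tool_rot'])
    print('travel cm',np.round(R0.T@(np.array(p)-s['eef_pos'])/10,2),'ang',np.round(np.degrees(R.from_matrix(R0.T@Rt).as_rotvec()),1))
def tool(psi,tilt,flip=0):
    "jaw axis = stage y(yaw psi deg), leaning tilt deg, top toward stage -x"
    c,s=np.cos(np.radians(psi)),np.sin(np.radians(psi)); X=np.array([-s,c,0]); F=np.array([c,s,0]); t=np.radians(tilt)
    Z=np.sin(t)*F-np.cos(t)*np.array([0,0,1.]); M=np.column_stack([X,np.cross(Z,X),Z])
    return M@np.diag([-1,-1,1]) if flip else M
E
python3 - <<'E'
from h import *
t=ctrl.get_image('top'); a=warp(t,25)
s=ctrl.get_image('side'); b=warp(s,25)
o=np.vstack([a,b])[:600]; cv2.imwrite('pics/w.png',cv2.resize(np.vstack([a,b]),None,fx=.9,fy=.9))
go([480,40,200],tool(-8.5,45))
go([480,40,230],tool(-8.5,0))
E
```

```text
travel cm [-47.99  45.07   3.13] ang [-44.9   2.9  -7. ]
travel cm [-47.99  45.07   0.13] ang [-0.  -0.  -7.4]
```

View pics/w.png

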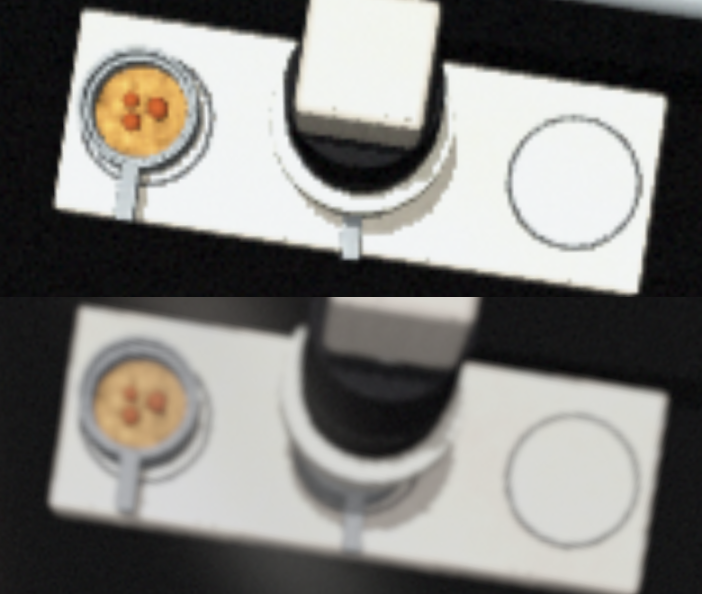

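The rectified plate gives stage centre ≈ (646.7, 13.5), yaw ≈ −8.3°, free mark ≈ (624, −145), both cameras agreeing. Moving in front of the microscope.

```bash
python3 -m creep '[{"hand":1,"travel":[-48,45,0],"angular":[0,0,-7]},{"hand":1,"travel":[-48,45,0],"angular":[0,0,-7]},{"hand":1,"travel":[-48,45,0],"angular":[0,0,-7]},{"hand":1,"travel":[-48,45,0],"angular":[0,0,-7]},{"hand":1,"travel":[-48,45,0],"angular":[0,0,-7]},{"hand":1,"travel":[-48,45,0],"angular":[0,0,-7]},{"hand":1,"travel":[-48,45,0],"angular":[0,0,-7]},{"hand":1,"travel":[-48,45,0],"angular":[-15,0,-7]},{"hand":1,"travel":[-48,45,2],"angular":[-25,2,-7]},{"hand":1,"travel":[-48,45,3],"angular":[-45,3,-7]},{"hand":1,"travel":[-48,45,3],"angular":[-45,3,-7]},{"hand":1,"travel":[-48,45,3],"angular":[-45,3,-7]},{"hand":1,"travel":[-48,45,3],"angular":[-45,3,-7]},{"hand":1,"travel":[-48,45,3],"angular":[-45,3,-7]},{"hand":1,"travel":[-48,45,3],"angular":[-45,3,-7]},{"hand":1,"travel":[-48,45,3],"angular":[-45,3,-7]},{"hand":1,"travel":[-48,45,3],"angular":[-45,3,-7]},{"hand":1,"travel":[-48,45,3],"angular":[-45,3,-7]}]'
python3 - <<'E'
from h import *
s=ctrl.read_state(); print(s['eef_pos'],s['tool_rot'],s['clock'],s['qpos'])
im=snap('wrist','w1.png'); print(im['origin'],im['orientation'],im['fx'])
for t in ['view_mark','mark_free','dish_done','dish_done_handle','dish_next','dish_next_handle','cover']:
    print(t,[(np.round(a['at'],0).tolist(),round(a['confidence'],2)) for a in ctrl.spot_point('wrist',t)[:4]])
E
```

```text
clock: 3.3
eef_pos: [450.6, 65.9, 183.5]
tool_rot: [2.611, 0.196, 1.433]
force: [-0.4, 0.7, -1.3]
width: 85.3
[450.6426887   65.86056257 183.54806552] [2.61065673 0.19607596 1.43311511] 3.3 [ 0.17981365  0.6164679  -1.10471509  2.45952206  1.53305085  1.07004633
 -0.61562207]
[310.98171651 102.70167314 261.9795718 ] [2.28292573 0.19610632 1.43297867] 356.56761014575034
view_mark []
mark_free [([626.0, -148.0, 23.0], 0.95)]
dish_done [([850.0, -10.0, -3.0], 0.76), ([397.0, -82.0, 3.0], 0.71), ([647.0, 15.0, 24.0], 0.69), ([605.0, 181.0, 52.0], 0.18)]
dish_done_handle [([579.0, 20.0, 51.0], 0.68), ([607.0, 181.0, 52.0], 0.58), ([866.0, 56.0, 28.0], 0.54), ([423.0, 52.0, 3.0], 0.43)]
dish_next [([675.0, 179.0, 24.0], 0.96)]
dish_next_handle []
cover [([420.0, 50.0, -0.0], 0.7), ([607.0, 182.0, 49.0], 0.38)]
```

View pics/w1.png

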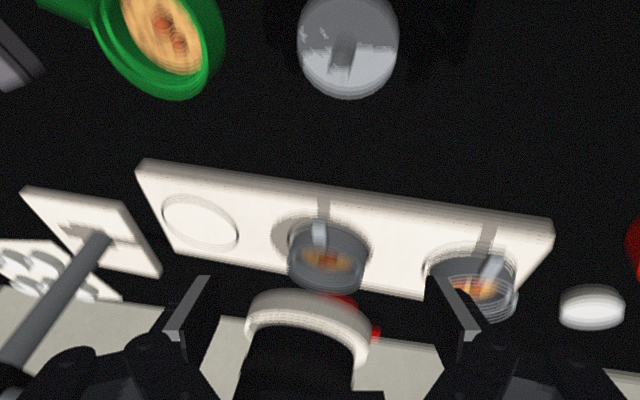

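Run:
```python
from h import *
go([533,24,97],tool(-6,45)); go([520,25,120],tool(-6,45))
```

```text
travel cm [-1.31  3.01 12.32] ang [-14.7  10.2   5.7]
travel cm [-1.85  3.02  9.74] ang [-14.7  10.2   5.7]
```

```bash
python3 -m creep '[{"hand":0.6,"travel":[-1.8,3,9.7],"angular":[0,0,0]},{"hand":0.6,"travel":[-1.8,3,9.7],"angular":[0,0,0]},{"hand":0.6,"travel":[-1.8,3,9.7],"angular":[0,0,0]},{"hand":0.6,"travel":[-1.8,3,9.7],"angular":[-14.7,10.2,5.7]},{"hand":0.6,"travel":[-1.8,3,9.7],"angular":[-14.7,10.2,5.7]},{"hand":0.6,"travel":[-1.8,3,9.7],"angular":[-14.7,10.2,5.7]},{"hand":0.6,"travel":[-1.8,3,9.7],"angular":[-14.7,10.2,5.7]},{"hand":0.6,"travel":[-1.8,3,9.7],"angular":[-14.7,10.2,5.7]},{"hand":0.6,"travel":[-1.8,3,9.7],"angular":[-14.7,10.2,5.7]},{"hand":0.6,"travel":[-1.8,3,9.7],"angular":[-14.7,10.2,5.7]}]'
python3 - <<'E'
from h import *
s=ctrl.read_state(); print(s['eef_pos'],s['clock'],s['qpos'])
im=snap('wrist','w2.png'); print(im['origin'],im['orientation'],im['fx'])
for t in ['dish_done','dish_done_handle']:
    print(t,[(np.round(a['at'],0).tolist(),round(a['confidence'],2)) for a in ctrl.spot_point('wrist',t)[:4]])
go([533,24,97],tool(-6,45))
E
```

```text
clock: 4.7
eef_pos: [573.8, 37.2, 128.3]
tool_rot: [2.392, 0.011, 1.458]
force: [-0.5, -0.1, 0.2]
width: 51.6
[573.79374175  37.1885325  128.27808503] 4.7 [ 0.46157766  1.0587693  -1.24634732  2.46665625  2.13847037  1.40420163
 -0.68753433]
[417.49984657  56.90744563 175.23238961] [2.06430266 0.01111202 1.45856018] 356.56761014575034
dish_done [([649.0, 15.0, 25.0], 0.89), ([852.0, -10.0, -4.0], 0.74)]
dish_done_handle [([581.0, 24.0, 50.0], 0.82), ([867.0, 55.0, 26.0], 0.75), ([628.0, -146.0, 25.0], 0.22)]
travel cm [-1.66 -4.99 -0.39] ang [-2.1  0.8  0. ]
```

View pics/w2.png

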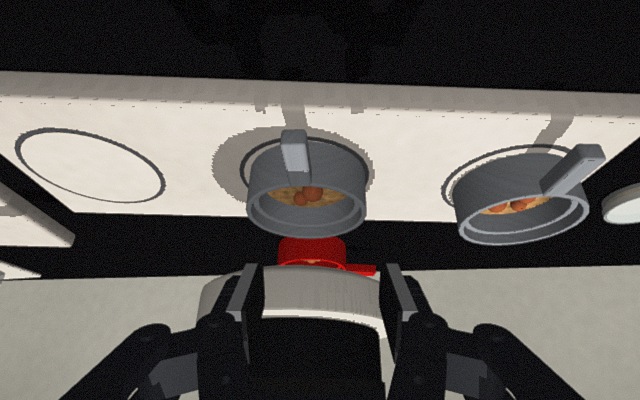

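Run:
```python
from h import *
im=ctrl.get_image('wrist')
for p in [(294,131),(298,183)]: print(ray(im,*p,60))
for p in [(591,147),(551,192)]: print('next',ray(im,*p,60))
# rim ellipse extremes of done (outer), z=59
for p in [(247,188),(367,186),(306,237)]: print('rim',ray(im,*p,59))
for p in [(457,193),(589,205),(510,244)]: print('rimn',ray(im,*p,59))
go([576,20,85],tool(-6,43)); go([589,19,41],tool(-6,43))
```

```text
[551.59113362  26.30665284  60.        ]
[599.28526342  20.04025263  60.        ]
next [579.35691586 176.14780997  60.        ]
next [625.11725393 176.15948577  60.        ]
rim [603.63350834 -13.35514635  59.        ]
rim [608.47692932  61.79801907  59.        ]
rim [684.09593818  11.97504317  59.        ]
rimn [622.57939103 118.82182834  59.        ]
rimn [647.3511915  209.92984396  59.        ]
rimn [714.20187848 181.55674385  59.        ]
travel cm [-1.54 -2.64  3.41] ang [-0.1  0.8  0. ]
travel cm [-1.45 -4.68  7.52] ang [-0.1  0.8  0. ]
```

```bash
python3 -m creep '[{"hand":0.6,"travel":[-1.4,-2.6,3.4],"angular":[0,0.8,0]},{"hand":0.6,"travel":[-1.4,-2.6,3.4],"angular":[0,0.8,0]},{"hand":0.6,"travel":[-1.4,-2.6,3.4],"angular":[0,0.8,0]},{"hand":0.6,"travel":[-1.4,-2.6,3.4],"angular":[0,0.8,0]},{"hand":0.6,"travel":[-1.4,-2.6,3.4],"angular":[0,0.8,0]}]'
python3 - <<'E'
from h import *
s=ctrl.read_state(); print(s['qpos'])
go([589,20.5,41],tool(-7,43))
E
```

```text
clock: 5.4
eef_pos: [581.9, 22.0, 89.5]
tool_rot: [2.388, 0.003, 1.467]
force: [-0.2, 1.2, 0.5]
width: 51.3
[ 0.51257069  1.20418743 -1.24721614  2.46648321  2.25313     1.48496613
 -0.62796801]
travel cm [-0.06 -2.79  4.03] ang [ 0.2 -0.6  0.9]
```

```bash
python3 -m creep '[{"hand":0.6,"travel":[-0.1,-2,2.5],"angular":[0,0,0]},{"hand":0.6,"travel":[-0.1,-2.8,4],"angular":[0,0,0]},{"hand":0.6,"travel":[-0.1,-2.8,4],"angular":[0,0,0]},{"hand":0.6,"travel":[-0.1,-2.8,4],"angular":[0,0,0]},{"hand":0.6,"travel":[-0.1,-2.8,4],"angular":[0,0,0]}]'
python3 - <<'E'
from h import *
s=ctrl.read_state(); print(s['qpos'])
snap('wrist','w3.png')
go([589,20.5,41],tool(-7,43))
E
```

```text
clock: 5.9
eef_pos: [589.7, 20.5, 43.9]
tool_rot: [2.384, 0.003, 1.468]
force: [-0.1, 1.1, -0.1]
width: 51.0
[ 0.49974029  1.31021855 -1.17000982  2.44471468  2.3736943   1.52512672
 -0.62937485]
travel cm [ 0.01 -0.21  0.15] ang [ 0.4 -0.6  0.9]
```

View pics/w3.png

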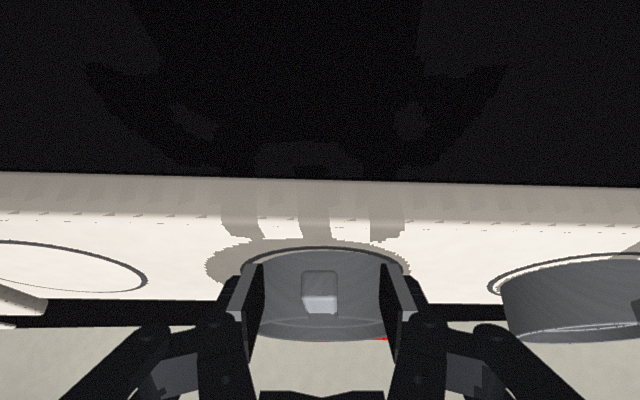

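The handle (u≈320) is centred between the fingers (≈235/408). Closing.

```bash
python3 -m creep '[{"hand":0.6,"travel":[0,-0.2,0.15],"angular":[0,0,0]},{"hand":0,"travel":[0,-0.2,0.15],"angular":[0,0,0]},{"hand":0,"travel":[0,-0.2,0.15],"angular":[0,0,0]},{"hand":0,"travel":[0,-0.2,0.15],"angular":[0,0,0]},{"hand":0,"travel":[0,-0.2,0.15],"angular":[0,0,0]},{"hand":0,"travel":[0,-0.2,0.15],"angular":[0,0,0]},{"hand":0,"travel":[0,-0.2,0.15],"angular":[0,0,0]},{"hand":0,"travel":[0,-0.2,0.15],"angular":[0,0,0]}]'
python3 - <<'E'
from h import *
s=ctrl.read_state(); print(s['qpos'])
e=s['eef_pos']; Rt=Rc(s['tool_rot'])
print('stage y in tool',Rt.T@np.array([.1443,.9895,0]), 'x',Rt.T@np.array([.9895,-.1443,0]))
E
```

```text
clock: 6.75
eef_pos: [589.2, 20.6, 41.3]
tool_rot: [2.384, 0.002, 1.468]
force: [-0.3, 0.8, 1.7]
width: 12.7
[ 0.49871097  1.31690899 -1.16657696  2.4451811   2.37987149  1.52931357
 -0.63067932]
stage y in tool [0.9990979  0.03181341 0.02690792] x [-0.04160243  0.72574472  0.68665609]
```

```bash
python3 -m creep '[{"hand":0,"travel":[-0.8,-0.03,-0.02],"angular":[0,0,0]},{"hand":0,"travel":[-1.6,-0.05,-0.04],"angular":[0,0,0]},{"hand":0,"travel":[-2.4,-0.08,-0.06],"angular":[0,0,0]},{"hand":0,"travel":[-3.2,-0.1,-0.09],"angular":[0,0,0]},{"hand":0,"travel":[-4,-0.13,-0.11],"angular":[0,0,0]},{"hand":0,"travel":[-4.8,-0.15,-0.13],"angular":[0,0,0]},{"hand":0,"travel":[-4.8,-0.15,-0.13],"angular":[0,0,0]}]'
python3 - <<'E'
from h import *
s=ctrl.read_state(); print(s['qpos'])
Rt=Rc(s['tool_rot']); print(Rt.T@(np.array([566.2,-137.7,41.3])-s['eef_pos']))
go([566.2,-137.7,41.3],R.from_euler('xyz',[2.384,.002,1.468]).as_matrix())
E
```

```text
clock: 7.45
eef_pos: [583.5, -29.6, 41.3]
tool_rot: [2.384, 0.004, 1.464]
force: [-0.9, -0.1, 2.5]
width: 12.8
[ 0.66190482  1.37818835 -1.2417595   2.46691568  2.41362237  1.53159383
 -0.47716443]
[-109.29966791   -4.45437845   -3.5732501 ]
travel cm [-10.93  -0.45  -0.36] ang [-0.   0.2 -0.1]
```

```bash
python3 -m creep '[{"hand":0,"travel":[-0.8,-0.03,-0.03],"angular":[0,0,0]},{"hand":0,"travel":[-1.6,-0.06,-0.05],"angular":[0,0,0]},{"hand":0,"travel":[-2.4,-0.1,-0.08],"angular":[0,0,0]},{"hand":0,"travel":[-3.2,-0.13,-0.1],"angular":[0,0,0]},{"hand":0,"travel":[-4,-0.16,-0.13],"angular":[0,0,0]},{"hand":0,"travel":[-4.8,-0.2,-0.16],"angular":[0,0,0]},{"hand":0,"travel":[-5.6,-0.23,-0.18],"angular":[0,0,0]},{"hand":0,"travel":[-5.6,-0.23,-0.18],"angular":[0,0,0]}]'
python3 - <<'E'
from h import *
s=ctrl.read_state(); print(s['qpos'])
go([566.2,-137.7,41.3],R.from_euler('xyz',[2.384,.002,1.468]).as_matrix())
E
```

```text
clock: 8.25
eef_pos: [577.9, -87.7, 41.2]
tool_rot: [2.385, 0.005, 1.462]
force: [-2.0, 1.3, 7.6]
width: 13.0
[ 0.83031213  1.38104426 -1.24623928  2.46673556  2.45730753  1.43181964
 -0.35654992]
travel cm [-5.1  -0.46 -0.41] ang [-0.1  0.4 -0.1]
```

```bash
python3 -m creep '[{"hand":0,"travel":[-0.8,-0.07,-0.06],"angular":[0,0.1,0]},{"hand":0,"travel":[-1.6,-0.14,-0.13],"angular":[0,0.1,0]},{"hand":0,"travel":[-2.4,-0.22,-0.19],"angular":[0,0.2,0]},{"hand":0,"travel":[-3.2,-0.29,-0.26],"angular":[0,0.3,0]},{"hand":0,"travel":[-4,-0.36,-0.32],"angular":[0,0.4,0]},{"hand":0,"travel":[-5.1,-0.46,-0.41],"angular":[0,0.4,0]},{"hand":0,"travel":[-5.1,-0.46,-0.41],"angular":[0,0.4,0]},{"hand":0,"travel":[-5.1,-0.46,-0.41],"angular":[0,0.4,0]}]'
python3 - <<'E'
from h import *
s=ctrl.read_state(); print(s['qpos'])
go([566.2,-137.7,41.3],R.from_euler('xyz',[2.384,.002,1.468]).as_matrix())
t=ctrl.get_image('top')
for n in ['top','side','wrist']:
    if n!='top': ctrl.get_image(n)
    for k in ['dish_done','dish_done_handle']: print(n,k,[(np.round(a['at'],0).tolist(),round(a['confidence'],2)) for a in ctrl.spot_point(n,k)[:5] if abs(a['at'][1]+140)<35 and a['at'][0]>500])
s=ctrl.get_image('side'); b=[warp(i,z,530,720,-240,-50,2) for i in (t,s) for z in (59,)]
cv2.imwrite('pics/c1.png',np.hstack(b))
E
```

```text
clock: 9.05
eef_pos: [565.5, -140.4, 41.2]
tool_rot: [2.386, 0.003, 1.462]
force: [-2.9, -0.7, 7.7]
width: 12.8
[ 0.98579645  1.37054023 -1.23435192  2.46276592  2.49546647  1.313364
 -0.25867425]
travel cm [0.28 0.03 0.02] ang [-0.1  0.3 -0.2]
top dish_done [([627.0, -147.0, 22.0], 0.66)]
top dish_done_handle [([555.0, -140.0, 54.0], 0.67)]
side dish_done [([625.0, -145.0, 26.0], 0.9)]
side dish_done_handle [([560.0, -140.0, 53.0], 0.72), ([623.0, -146.0, 24.0], 0.46)]
wrist dish_done [([622.0, -147.0, 26.0], 0.98)]
wrist dish_done_handle [([556.0, -136.0, 53.0], 0.88)]
```

View pics/c1.png

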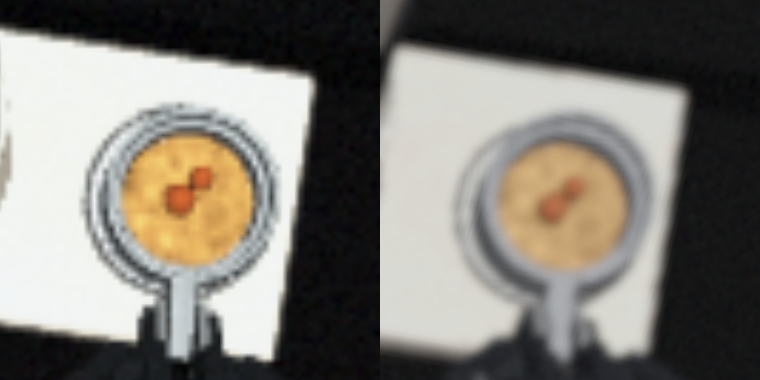

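Rim centre in both views ≈ (621,−144), within ~3 mm of the free mark. Releasing and rising straight up.

```bash
python3 -m creep '[{"hand":0.6,"travel":[0,0,0],"angular":[0,0,0]},{"hand":0.6,"travel":[0,0,0],"angular":[0,0,0]},{"hand":0.6,"travel":[0,0,0],"angular":[0,0,0]},{"hand":0.6,"travel":[0,0,0],"angular":[0,0,0]},{"hand":0.6,"travel":[0,1.4,-1.4],"angular":[0,0,0]},{"hand":0.6,"travel":[0,2.8,-2.9],"angular":[0,0,0]},{"hand":0.6,"travel":[0,4.8,-5],"angular":[0,0,0]},{"hand":0.6,"travel":[0,7,-7.2],"angular":[0,0,0]},{"hand":0.6,"travel":[0,9.6,-10.2],"angular":[8,0,0]},{"hand":0.6,"travel":[0,11,-11.6],"angular":[16,0,0]},{"hand":0.6,"travel":[0,11,-11.6],"angular":[24,0,0]},{"hand":0.6,"travel":[0,11,-11.6],"angular":[32,0,0]},{"hand":0.6,"travel":[0,11,-11.6],"angular":[43,0,0]},{"hand":0.6,"travel":[0,11,-11.6],"angular":[43,0,0]},{"hand":0.6,"travel":[0,11,-11.6],"angular":[43,0,0]}]'
python3 - <<'E'
from h import *
s=ctrl.read_state(); print(s['qpos'])
for n in ['top','side']:
    i=ctrl.get_image(n)
    r=ctrl.regions_of(n,'cover')
    print(n,[(np.round(a['at'],0).tolist(),round(a['confidence'],2)) for a in ctrl.spot_point(n,'cover')[:3]])
    for c in r[:2]:
        m=c['region'].astype(np.uint8); (x,y),ra=cv2.minEnclosingCircle(np.argwhere(m)[:,::-1].astype(np.float32)); ys,xs=np.nonzero(m); print(round(c['confidence'],2),ray(i,xs.mean(),ys.mean(),5),m.sum())
    w=warp(i,5,360,480,-10,110,3); cv2.imwrite('pics/cov_%s.png'%n,w)
    print(n,'done',[(np.round(a['at'],0).tolist(),round(a['confidence'],2)) for a in ctrl.spot_point(n,'dish_done')[:5] if abs(a['at'][1]+140)<35 and a['at'][0]>500])
cv2.imwrite('pics/cov.png',np.hstack([cv2.imread('pics/cov_top.png'),cv2.imread('pics/cov_side.png')]))
go([421,51,150],tool(0,0));
E
```

```text
clock: 11.05
eef_pos: [566.1, -137.5, 203.8]
tool_rot: [3.088, 0.013, 1.465]
force: [1.2, -2.1, -0.1]
width: 51.0
[ 0.83973828  0.78704519 -1.13300388  1.7763998   0.84365769  1.08370037
  0.87813315]
top [([425.0, 54.0, -0.0], 0.85), ([651.0, 13.0, 4.0], 0.41)]
0.8 [421.96520203  52.46829267   5.        ] 471
top done [([626.0, -150.0, 22.0], 0.82)]
side [([421.0, 52.0, 2.0], 0.76), ([625.0, -144.0, 27.0], 0.37)]
0.8 [420.74890641  53.86006275   5.        ] 812
side done [([624.0, -146.0, 25.0], 0.93)]
travel cm [ 17.51 -16.56   3.85] ang [ 3.2  1.1 -6.2]
```

View pics/cov.png

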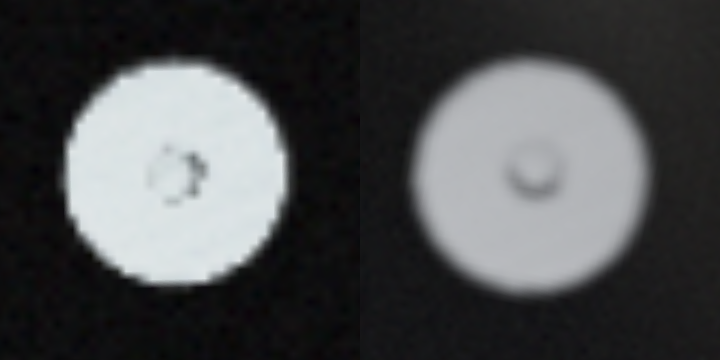

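```bash
python3 -m creep '[{"hand":0.6,"travel":[17.5,-16.5,0],"angular":[3.2,1.1,-3]},{"hand":0.6,"travel":[17.5,-16.5,2],"angular":[3.2,1.1,-3]},{"hand":0.6,"travel":[17.5,-16.5,4],"angular":[3.2,1.1,-3]},{"hand":0.6,"travel":[17.5,-16.5,6],"angular":[3.2,1.1,-3]},{"hand":0.6,"travel":[17.5,-16.5,8],"angular":[3.2,1.1,-3]},{"hand":0.6,"travel":[17.5,-16.5,9],"angular":[3.2,1.1,-3]},{"hand":0.6,"travel":[17.5,-16.5,9],"angular":[3.2,1.1,-3]},{"hand":0.6,"travel":[17.5,-16.5,9],"angular":[3.2,1.1,-3]},{"hand":0.6,"travel":[17.5,-16.5,9],"angular":[3.2,1.1,-3]},{"hand":0.6,"travel":[17.5,-16.5,9],"angular":[3.2,1.1,-3]},{"hand":0.6,"travel":[17.5,-16.5,9],"angular":[3.2,1.1,-3]},{"hand":0.6,"travel":[17.5,-16.5,9],"angular":[3.2,1.1,-3]}]'
python3 - <<'E'
from h import *
s=ctrl.read_state(); print(s['qpos'])
im=snap('wrist','w4.png')
print([(np.round(a['at'],0).tolist(),round(a['confidence'],2)) for a in ctrl.spot_point('wrist','cover')[:3]])
print('proj knob top',proj(im,[422,52.1,40]),'disc',proj(im,[422,52.1,5]))
go([422,52.1,12],tool(-3,0));
E
```

```text
clock: 12.65
eef_pos: [424.8, 49.2, 98.9]
tool_rot: [3.141, -0.001, 1.514]
force: [-0.1, -0.5, -0.7]
width: 51.2
[ 0.46763803  0.76452198 -0.9945279   2.21969541  1.03204696  0.74158332
  0.25472906]
[]
proj knob top (np.float64(323.32771885585623), np.float64(223.429841582713)) disc (np.float64(323.01749457004155), np.float64(204.8732670420882))
travel cm [ 0.25 -0.27  8.67] ang [-0.  -0.1 -0.2]
```

View pics/w4.png

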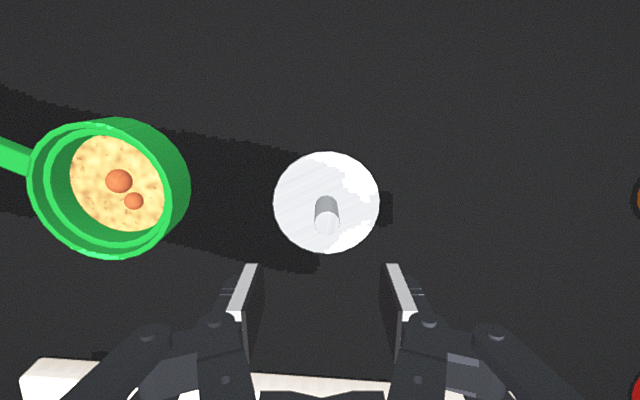

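```bash
python3 -m creep '[{"hand":0.6,"travel":[0.4,-0.4,3],"angular":[0,0,0]},{"hand":0.6,"travel":[0.4,-0.4,6],"angular":[0,0,0]},{"hand":0.6,"travel":[0.4,-0.4,7.5],"angular":[0,0,0]},{"hand":0.6,"travel":[0.4,-0.4,8.7],"angular":[0,0,0]},{"hand":0.6,"travel":[0.4,-0.4,8.7],"angular":[0,0,0]},{"hand":0.6,"travel":[0.4,-0.4,8.7],"angular":[0,0,0]},{"hand":0.6,"travel":[0.4,-0.4,8.7],"angular":[0,0,0]},{"hand":0,"travel":[0.4,-0.4,8.7],"angular":[0,0,0]},{"hand":0,"travel":[0.4,-0.4,8.7],"angular":[0,0,0]},{"hand":0,"travel":[0.4,-0.4,8.7],"angular":[0,0,0]},{"hand":0,"travel":[0.4,-0.4,8.7],"angular":[0,0,0]},{"hand":0,"travel":[0.4,-0.4,8.7],"angular":[0,0,0]},{"hand":0,"travel":[0.4,-0.4,8.7],"angular":[0,0,0]}]'
python3 - <<'E'
from h import *
go([500,-60,150],tool(-3,0)); go([560,-120,150],tool(-8,0));
E
```

```text
clock: 14.05
eef_pos: [421.2, 53.6, 12.3]
tool_rot: [3.14, -0.001, 1.514]
force: [-0.3, -0.9, 5.3]
width: 14.1
travel cm [-10.89   8.53 -13.76] ang [ 0.1 -0.  -0.2]
travel cm [-16.54  14.85 -13.76] ang [ 0.1 -0.   4.8]
```

```bash
python3 -m creep '[{"hand":0,"travel":[0,0,-1],"angular":[0,0,0]},{"hand":0,"travel":[0,0,-3],"angular":[0,0,0]},{"hand":0,"travel":[0,0,-6],"angular":[0,0,0]},{"hand":0,"travel":[-2,2,-10],"angular":[0,0,0]},{"hand":0,"travel":[-4,4,-13.8],"angular":[0,0,0]},{"hand":0,"travel":[-7,7,-13.8],"angular":[0,0,2]},{"hand":0,"travel":[-10,10,-13.8],"angular":[0,0,4]},{"hand":0,"travel":[-13,12,-13.8],"angular":[0,0,5]},{"hand":0,"travel":[-16,14.5,-13.8],"angular":[0,0,5]},{"hand":0,"travel":[-17,15,-13.8],"angular":[0,0,5]},{"hand":0,"travel":[-17,15,-13.8],"angular":[0,0,5]},{"hand":0,"travel":[-17,15,-13.8],"angular":[0,0,5]},{"hand":0,"travel":[-17,15,-13.8],"angular":[0,0,5]},{"hand":0,"travel":[-17,15,-13.8],"angular":[0,0,5]}]'
python3 - <<'E'
from h import *
s=ctrl.read_state(); print(s['qpos'])
im=snap('wrist','w5.png')
for k in ['dish_done','cover','mark_free']:
    print(k,[(np.round(a['at'],0).tolist(),round(a['confidence'],2)) for a in ctrl.spot_point('wrist',k)[:3]])
t=np.linspace(0,2*np.pi,13)[:-1]
print('pred rim ctr',proj(im,[621.3,-144.2,59]))
go([621.3,-144.2,80],tool(-8,0))
E
```

```text
clock: 15.45
eef_pos: [560.7, -123.2, 150.6]
tool_rot: [3.141, -0.001, 1.43]
force: [-0.2, -0.2, -0.6]
width: 14.0
[ 0.76375137  0.83480636 -1.02558762  1.79725186  0.84010039  1.01658824
  0.8274327 ]
dish_done []
cover [([561.0, -123.0, 139.0], 0.94)]
mark_free []
pred rim ctr (np.float64(302.8746729793328), np.float64(289.1671533072515))
travel cm [-1.12  6.24  7.06] ang [ 0.1 -0.  -0.2]
```

View pics/w5.png

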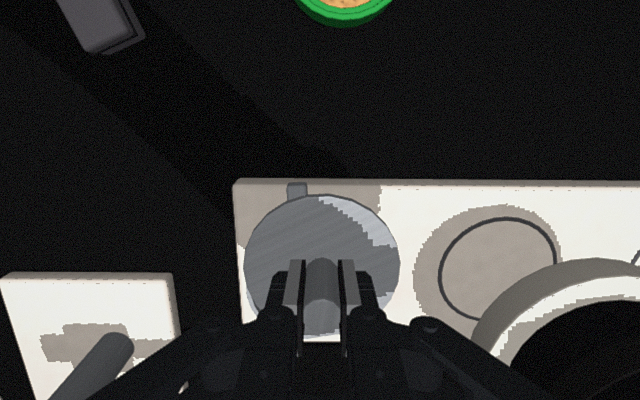

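```bash
python3 -m creep '[{"hand":0,"travel":[3,-2,0],"angular":[0,0,0]},{"hand":0,"travel":[6,-4,0],"angular":[0,0,0]},{"hand":0,"travel":[8,-6,0],"angular":[0,0,0]},{"hand":0,"travel":[8,-6,0],"angular":[0,0,0]},{"hand":0,"travel":[8,-6,0],"angular":[0,0,0]},{"hand":0,"travel":[8,-6,0],"angular":[0,0,0]},{"hand":0,"travel":[8,-6,0],"angular":[0,0,0]}]'
cat >> h.py <<'E'
def circ(im,c0,z,rads,rng=9,s=2):
    "best centre: maximal |radial gradient| on circles (r, sign); sign of brightness change going outward, 0=any"
    w=warp(im,z,c0[0]-80,c0[0]+80,c0[1]-80,c0[1]+80,s); g=cv2.GaussianBlur(cv2.cvtColor(np.ascontiguousarray(w),cv2.COLOR_BGR2GRAY).astype(np.float32),(0,0),1.5)
    t=np.linspace(0,2*np.pi,180,endpoint=False); best=(-1,)
    for dx in np.arange(-rng,rng+.1,.5):
        for dy in np.arange(-rng,rng+.1,.5):
            sc=0
            for r in rads:
                v=[]
                for q in (r-1.5,r+1.5):
                    X=dx+q*np.cos(t); Y=dy+q*np.sin(t)
                    v.append(cv2.remap(g,((80-Y)*s).astype(np.float32)[None],((80-X)*s).astype(np.float32)[None],1)[0])
                sc+=np.minimum(np.abs(v[1]-v[0]),40).mean()
            if sc>best[0]: best=(sc,dx,dy)
    c=(c0[0]+best[1],c0[1]+best[2]); o=np.ascontiguousarray(w)
    for r in rads: cv2.circle(o,(int((80-best[2])*s),int((80-best[1])*s)),int(r*s),(0,0,255),1)
    return np.round(c,1),round(best[0],1),o
E
python3 - <<'E'
from h import *
s=ctrl.read_state(); print(s['eef_pos'],s['clock'])
O=[]
for n in ['top','side','wrist']:
    im=ctrl.get_image(n)
    c,b,o=circ(im,(622,-145),59,(44,40)); O.append(cv2.resize(o,(260,260))); print(n,c,b, [(np.round(a['at'],0).tolist(),round(a['confidence'],2)) for a in ctrl.spot_point(n,'dish_done')[:5] if abs(a['at'][1]+140)<35 and a['at'][0]>500])
    print(circ(im,(622,-145),59,(40,))[:2],circ(im,(622,-145),59,(44,))[:2],circ(im,(622,-145),25,(50,))[:2])
    print('coverheld',ctrl.spot_point(n,'cover')[:1])
    for k in ['mark_free']: print(k,[(np.round(a['at'],0).tolist(),round(a['confidence'],2)) for a in ctrl.spot_point(n,k)[:2]])
cv2.imwrite('pics/m1.png',np.hstack(O))
E
```

```text
clock: 16.35
eef_pos: [513.6, -37.5, 150.3]
tool_rot: [3.14, -0.0, 1.426]
force: [0.0, 0.2, -0.5]
width: 14.5
[513.57243399 -37.47989704 150.34108379] 16.35
top [ 625. -145.] 50.5 [([626.0, -147.0, 21.0], 0.76)]
(array([ 629., -137.]), np.float32(28.4)) (array([ 619.5, -146. ]), np.float32(27.1)) (array([ 626., -145.]), np.float32(24.5))
coverheld [{'at': [514.6, -36.3, 138.5], 'confidence': 0.42}]
mark_free [([621.0, -145.0, 22.0], 0.39), ([673.0, 174.0, 27.0], 0.18)]
side [ 614. -154.] 18.5 []
(array([ 631. , -136.5]), np.float32(9.4)) (array([ 613., -154.]), np.float32(11.4)) (array([ 627., -154.]), np.float32(10.8))
coverheld [{'at': [513.5, -36.9, 143.8], 'confidence': 0.71}]
mark_free [([649.0, 14.0, 0.0], 0.57), ([668.0, 173.0, 24.0], 0.4)]
wrist [ 621. -144.] 27.1 []
(array([ 618.5, -147.5]), np.float32(16.1)) (array([ 623.5, -144. ]), np.float32(15.0)) (array([ 627.5, -145.5]), np.float32(15.9))
coverheld [{'at': [514.8, -37.5, 141.7], 'confidence': 0.85}]
mark_free []
```

View pics/m1.png

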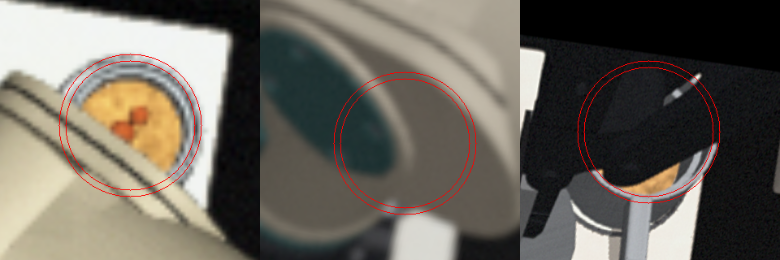

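Run:
```python
from h import *
go([490,-150,180],tool(-8,0)); go([555,-225,180],tool(-8,0))
# offline: c1 halves
I=cv2.imread('pics/c1.png')
for k in (0,1):
    g=cv2.GaussianBlur(cv2.cvtColor(I[:,380*k:380*k+380],cv2.COLOR_BGR2GRAY).astype(np.float32),(0,0),1)
    t=np.radians(np.arange(-145,145,2)); res=[]
    for x in np.arange(612,632,.5):
        for y in np.arange(-154,-136,.5):
            sc=0
            for r in (44,40):
                f=lambda q:cv2.remap(g,((-50-(y+q*np.sin(t)))*2).astype(np.float32)[None],((720-(x+q*np.cos(t)))*2).astype(np.float32)[None],1)[0]
                sc+=np.minimum(abs(f(r+1.5)-f(r-1.5)),40).mean()
            res.append((sc,x,y))
    print(sorted(res)[-3:])
```

```text
travel cm [-11.56  -0.66  -2.96] ang [ 0.1 -0.  -0.2]
travel cm [-18.06   6.83  -2.95] ang [ 0.1 -0.  -0.2]
[(np.float32(65.422516), np.float64(623.5), np.float64(-136.5)), (np.float32(65.74859), np.float64(619.5), np.float64(-139.5)), (np.float32(65.77297), np.float64(619.5), np.float64(-145.0))]
[(np.float32(43.45022), np.float64(623.0), np.float64(-143.5)), (np.float32(43.50486), np.float64(623.0), np.float64(-144.0)), (np.float32(43.597347), np.float64(622.5), np.float64(-144.0))]
```

```bash
python3 -m creep '[{"hand":0,"travel":[-4,-2,-1],"angular":[0,0,0]},{"hand":0,"travel":[-8,-2,-3],"angular":[0,0,0]},{"hand":0,"travel":[-12,-1,-3],"angular":[0,0,0]},{"hand":0,"travel":[-16,1,-3],"angular":[0,0,0]},{"hand":0,"travel":[-19,1.5,-3],"angular":[0,0,0]},{"hand":0,"travel":[-19,1.5,-3],"angular":[0,0,0]},{"hand":0,"travel":[-19,1.5,-3],"angular":[0,0,0]},{"hand":0,"travel":[-19,1.5,-3],"angular":[0,0,0]},{"hand":0,"travel":[-19,1.5,-3],"angular":[0,0,0]},{"hand":0,"travel":[-19,1.5,-3],"angular":[0,0,0]}]'
python3 - <<'E'
from h import *
s=ctrl.read_state(); print(s['eef_pos'],s['clock'],s['qpos'])
O=[]
for n in ['top','side','wrist']:
    im=ctrl.get_image(n)
    c,b,o=circ(im,(622,-145),59,(44,40)); O.append(cv2.resize(o,(260,260))); print(n,c,b, [(np.round(a['at'],0).tolist(),round(a['confidence'],2)) for a in ctrl.spot_point(n,'dish_done')[:5] if abs(a['at'][1]+140)<35 and a['at'][0]>500])
    print('held',[np.round(a['at']) for a in ctrl.spot_point(n,'cover')[:1]])
    print('reg',[(round(r['confidence'],2),np.argwhere(r['region']).mean(0).round(1),r['region'].sum()) for r in ctrl.regions_of(n,'dish_done')])
print(proj(im,(622,-145,59)))
cv2.imwrite('pics/m2.png',np.hstack(O)); cv2.imwrite('pics/w6.png',im['frame'][:,:,::-1])
E
```

```text
clock: 17.95
eef_pos: [501.0, -225.6, 180.6]
tool_rot: [3.14, -0.0, 1.43]
force: [0.1, -0.1, -0.9]
width: 14.1
[ 501.03442959 -225.55863664  180.63385945] 17.95 [ 1.0177094   0.78229677 -1.08795596  1.83769473  0.80730085  1.04266216
  1.03016906]
top [ 619.5 -145. ] 64.5 [([624.0, -148.0, 22.0], 0.86), ([620.0, -145.0, 26.0], 0.55)]
held [array([ 504., -229.,  168.])]
reg [(0.98, array([124.2, 336.2]), np.int64(744)), (0.68, array([203.6, 212.8]), np.int64(845)), (0.57, array([278.5, 363.9]), np.int64(789)), (0.42, array([242.3, 418.1]), np.int64(215))]
side [ 622. -144.] 41.5 [([628.0, -144.0, 23.0], 0.71)]
held [array([ 502., -231.,  171.])]
reg [(0.83, array([229.6, 186.5]), np.int64(1369)), (0.8, array([109.3, 309.3]), np.int64(429)), (0.75, array([185.3, 391.4]), np.int64(1241)), (0.69, array([282.4, 389.2]), np.int64(1378))]
wrist [ 619. -145.] 36.9 [([624.0, -150.0, 22.0], 0.84)]
held [array([ 498., -226.,  168.])]
reg [(0.98, array([288.7, 435.6]), np.int64(6000)), (0.71, array([ 39.3, 483.5]), np.int64(10473))]
(np.float64(432.12721278136485), np.float64(315.8542040989768))
```

Run:
```python
from h import *
s=ctrl.read_state(); im=ctrl.get_image('wrist'); e=np.array(s['eef_pos']); M=Rc(s['tool_rot'])
for dz in (12.3,7.3):
    for d in [(0,-37.5),(0,37.5),(-37.5,0),(37.5,0)]: print(dz,d,np.round(proj(im,e+M@np.array([d[0],d[1],dz])),1))
go([620.8,-144.5,100],tool(-8,0)); go([620.8,-144.5,74],tool(-8,0))
I=im['frame']; cv2.imwrite('pics/w7.png',np.hstack([I[150:400,180:580,::-1],cv2.resize(cv2.imread('pics/m2.png')[:,:260],(250,250)),cv2.resize(cv2.imread('pics/m2.png')[:,520:],(250,250))])[:,:,:])
print(cv2.imread('pics/w7.png').shape)
a=cv2.imread('pics/w7.png'); b=np.vstack([cv2.resize(a[:,:400],(780,488))[:340],cv2.imread('pics/m2.png')]); cv2.imwrite('pics/w8.png',b); print(b.shape)
```

```text
12.3 (0, -37.5) [318.  190.5]
12.3 (0, 37.5) [318.4 330. ]
12.3 (-37.5, 0) [240.5 265.1]
12.3 (37.5, 0) [395.9 265.1]
7.3 (0, -37.5) [317.9 193.8]
7.3 (0, 37.5) [318.3 336.4]
7.3 (-37.5, 0) [238.2 270.2]
7.3 (37.5, 0) [398.  270.2]
travel cm [ 9.84 10.7   8.06] ang [ 0.1 -0.  -0.2]
travel cm [ 9.84 10.69 10.66] ang [ 0.1 -0.  -0.2]
(250, 900, 3)
(600, 780, 3)
```

View pics/w8.png

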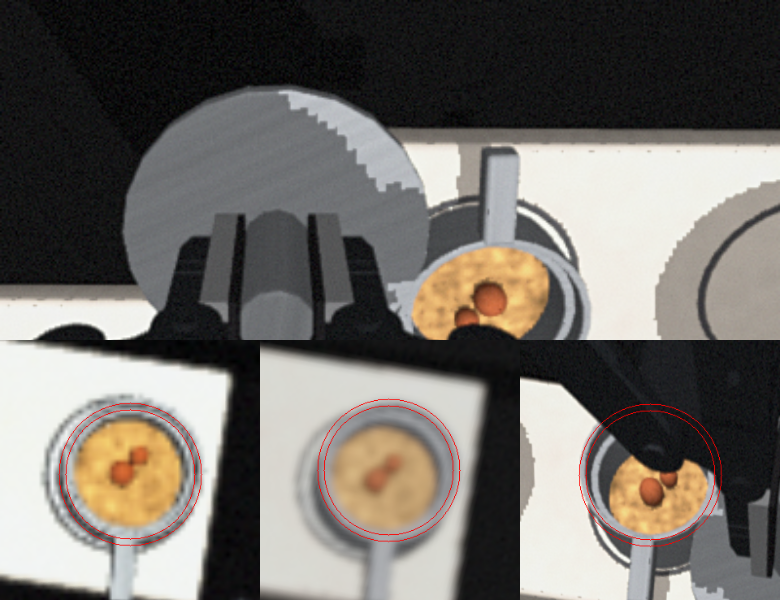

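```bash
python3 -m creep '[{"hand":0,"travel":[-1,3,1],"angular":[0,0,0]},{"hand":0,"travel":[-2,6,3],"angular":[0,0,0]},{"hand":0,"travel":[-2.8,9,5],"angular":[0,0,0]},{"hand":0,"travel":[-2.8,9.6,6.5],"angular":[0,0,0]},{"hand":0,"travel":[-2.8,9.6,6.5],"angular":[0,0,0]},{"hand":0,"travel":[-2.8,9.6,6.5],"angular":[0,0,0]},{"hand":0,"travel":[-2.8,9.6,6.5],"angular":[0,0,0]}]'
python3 - <<'E'
from h import *
s=ctrl.read_state(); im=ctrl.get_image('wrist'); e=np.array(s['eef_pos']); print(e,im['origin'],s['force'],proj(im,(622,-145,59)))
w=warp(im,59,550,690,-215,-75,3); np.save('w59.npy',w); np.save('w51.npy',warp(im,51,550,690,-215,-75,3))
g=cv2.cvtColor(np.ascontiguousarray(w),cv2.COLOR_BGR2GRAY)
for x in (605,613,621,629): print(x,'y-75..-215 step2',g[(690-x)*3,::6].tolist())
for y in (-135,-145,-155): print(y,'x690..550',g[::6,(-75-y)*3].tolist())
print([np.round(a['at']) for a in ctrl.spot_point('wrist','dish_done')[:3]])
M=Rc(s['tool_rot'])
print('finger-gap knob pred u',proj(im,e+M@np.array([0,0,-19])))
cv2.imwrite('pics/w9.png',im['frame'][:,:,::-1])
E
```

```text
clock: 19.3
eef_pos: [591.6, -267.6, 116.7]
tool_rot: [3.14, -0.0, 1.429]
force: [-0.3, 0.4, -1.6]
width: 14.1
[ 591.64666491 -267.611834    116.67121403] [ 509.84368117 -254.43510393  257.99566679] [-0.2729384   0.3973789  -1.58294356] (np.float64(523.1757414942842), np.float64(248.00910160869483))
605 y-75..-215 step2 [0, 0, 148, 235, 235, 235, 236, 234, 234, 235, 234, 235, 234, 234, 234, 237, 171, 162, 54, 52, 180, 181, 73, 60, 57, 57, 54, 158, 166, 181, 188, 191, 177, 161, 154, 164, 168, 123, 112, 76, 75, 100, 167, 201, 196, 155, 147, 158, 158, 159, 154, 184, 195, 174, 185, 72, 62, 62, 61, 61, 60, 62, 70, 98, 242, 239, 238, 219, 122, 88]
613 y-75..-215 step2 [0, 115, 148, 149, 176, 234, 235, 234, 234, 233, 233, 232, 235, 234, 218, 178, 82, 57, 57, 179, 173, 61, 59, 56, 55, 57, 64, 141, 168, 176, 156, 172, 198, 200, 171, 120, 125, 125, 119, 109, 93, 64, 102, 152, 169, 163, 173, 182, 186, 188, 192, 180, 179, 185, 179, 181, 143, 59, 58, 60, 58, 96, 60, 118, 240, 239, 238, 233, 193, 90]
621 y-75..-215 step2 [0, 153, 151, 152, 149, 172, 233, 234, 234, 231, 234, 234, 232, 235, 174, 160
[... 1055 characters left out ...]
179, 72, 72, 70, 72, 72, 71, 115, 177, 151, 175, 204, 202, 203, 183, 176, 180, 120, 116, 129, 114, 105, 174, 164, 170, 182, 194, 179, 189, 193, 187, 184, 182, 175, 174, 164, 181, 176, 176, 172, 169, 162, 157, 136, 142, 143, 139, 130, 122, 109, 100]
-155 x690..550 [19, 19, 17, 15, 13, 23, 13, 12, 9, 26, 229, 237, 239, 184, 178, 78, 74, 93, 176, 180, 76, 74, 71, 77, 68, 169, 187, 174, 186, 196, 190, 187, 181, 194, 201, 192, 73, 88, 94, 88, 81, 67, 48, 103, 179, 171, 168, 153, 187, 186, 193, 153, 163, 173, 184, 82, 72, 76, 71, 71, 122, 61, 75, 158, 156, 155, 154, 157, 155, 155]
[array([ 624., -148.,   26.])]
finger-gap knob pred u (np.float64(317.48957544483505), np.float64(302.68033934422806))
```

Run:
```python
from h import *
def fit(g,ox,oy,s,c,r,zf=None,ang=None,sign=-1,rng=7):
    t=np.radians(np.arange(0,360,3)) if ang is None else np.radians(ang); res=[]
    for x in np.arange(c[0]-rng,c[0]+rng,.5):
        for y in np.arange(c[1]-rng,c[1]+rng,.5):
            f=lambda q:cv2.remap(g,((oy-(y+q*np.sin(t)))*s).astype(np.float32)[None],((ox-(x+q*np.cos(t)))*s).astype(np.float32)[None],1)[0]
            res.append((np.clip(sign*(f(r+1.2)-f(r-1.2)),0,60).mean(),x,y))
    return [tuple(np.round(q,1)) for q in sorted(res)[-3:]]
G=lambda I:cv2.GaussianBlur(cv2.cvtColor(np.ascontiguousarray(I),cv2.COLOR_BGR2GRAY).astype(np.float32),(0,0),1)
I=cv2.imread('pics/c1.png')
for k in (0,1): print('c1',fit(G(I[:,380*k:380*k+380]),720,-50,2,(621,-146),40,ang=np.arange(-140,140,3)))
s=ctrl.read_state(); e=np.array(s['eef_pos'])
for n in ['top','side']:
    im=ctrl.get_image(n); print(n,fit(G(warp(im,55,540,700,-230,-70,3)),700,-70,3,(621,-146),40,ang=np.arange(-150,150,3)))
im=ctrl.get_image('wrist')
g=G(warp(im,e[2]-7.3,e[0]-60,e[0]+60,e[1]-60,e[1]+60,3)); 
print('disc top edge',e,fit(g,e[0]+60,e[1]+60,3,e[:2],37.5,ang=np.arange(60,300,3),sign=1),fit(g,e[0]+60,e[1]+60,3,e[:2],37.5,ang=np.arange(60,300,3),sign=-1))
g=G(warp(im,51,550,690,-215,-75,3)); print('ledge far half',fit(g,690,-75,3,(621,-147),40,ang=np.arange(-10,100,3)))
g=G(warp(im,59,550,690,-215,-75,3)); print('rim near',fit(g,690,-75,3,(621,-147),40,ang=np.arange(200,290,3)))
go([621.8,-147,90],tool(-8,0)); go([621.8,-147,72],tool(-8,0))
```

```text
c1 [(np.float64(33.0), np.float64(620.5), np.float64(-144.5)), (np.float64(33.4), np.float64(620.5), np.float64(-144.0)), (np.float64(33.7), np.float64(620.0), np.float64(-144.5))]
c1 [(np.float64(11.2), np.float64(614.0), np.float64(-152.5)), (np.float64(11.8), np.float64(614.5), np.float64(-153.0)), (np.float64(12.3), np.float64(614.0), np.float64(-153.0))]
top [(np.float64(35.1), np.float64(620.5), np.float64(-145.0)), (np.float64(35.4), np.float64(621.0), np.float64(-145.0)), (np.float64(35.4), np.float64(620.5), np.float64(-145.5))]
side [(np.float64(11.9), np.float64(619.5), np.float64(-143.0)), (np.float64(12.0), np.float64(619.0), np.float64(-143.5)), (np.float64(12.1), np.float64(619.5), np.float64(-143.5))]
disc top edge [ 591.82099339 -268.0705115   116.79221019] [(np.float64(17.5), np.float64(592.3), np.float64(-265.1)), (np.float64(17.6), np.float64(591.3), np.float64(-265.1)), (np.float64(17.8), np.float64(591.8), np.float64(-265.1))] [(np.float64(44.8), np.float64(591.8), np.float64(-266.6)), (np.float64(44.8), np.float64(591.3), np.float64(-266.6)), (np.float64(45.0), np.float64(591.8), np.float64(-267.1))]
ledge far half [(np.float64(60.0), np.float64(622.0), np.float64(-145.5)), (np.float64(60.0), np.float64(622.0), np.float64(-145.0)), (np.float64(60.0), np.float64(622.5), np.float64(-145.5))]
rim near [(np.float64(60.0), np.float64(621.0), np.float64(-148.0)), (np.float64(60.0), np.float64(621.5), np.float64(-149.0)), (np.float64(60.0), np.float64(621.5), np.float64(-148.5))]
travel cm [12.43  1.23  2.63] ang [ 0.1  0.  -0.2]
travel cm [12.43  1.23  4.43] ang [ 0.1  0.  -0.2]
```

```bash
python3 -m creep '[{"hand":0,"travel":[4,0.4,0],"angular":[0,0,0]},{"hand":0,"travel":[8,0.8,0],"angular":[0,0,0]},{"hand":0,"travel":[12.5,1.2,1],"angular":[0,0,0]},{"hand":0,"travel":[12.5,1.2,2.5],"angular":[0,0,0]},{"hand":0,"travel":[12.5,1.2,3.4],"angular":[0,0,0]},{"hand":0,"travel":[12.5,1.2,4.2],"angular":[0,0,0]},{"hand":0,"travel":[12.5,1.2,4.2],"angular":[0,0,0]},{"hand":0,"travel":[12.5,1.2,4.2],"angular":[0,0,0]}]'
python3 - <<'E'
from h import *
s=ctrl.read_state(); print(s['eef_pos'],s['force'],s['torque'])
go([621.3,-146.6,74],tool(-8,0)); go([621.3,-146.6,68],tool(-8,0))
E
```

```text
clock: 20.35
eef_pos: [621.5, -147.7, 74.3]
tool_rot: [3.14, 0.0, 1.426]
force: [-1.5, -0.1, -0.6]
width: 13.6
[ 621.47408762 -147.72559119   74.27419719] [-1.45686243 -0.12417079 -0.6402819 ] [-0.05188391  0.00168336 -0.0252591 ]
travel cm [ 0.11 -0.03  0.03] ang [ 0.1  0.  -0.3]
travel cm [ 0.11 -0.03  0.63] ang [ 0.1  0.  -0.3]
```

Now a slow descent at the estimated centre, watching force.

```bash
python3 -m creep '[{"hand":0,"travel":[0.1,0,0],"angular":[0,0,0]},{"hand":0,"travel":[0.1,0,0.2],"angular":[0,0,0]},{"hand":0,"travel":[0.1,0,0.3],"angular":[0,0,0]},{"hand":0,"travel":[0.1,0,0.4],"angular":[0,0,0]},{"hand":0,"travel":[0.1,0,0.5],"angular":[0,0,0]},{"hand":0,"travel":[0.1,0,0.6],"angular":[0,0,0]},{"hand":0,"travel":[0.1,0,0.6],"angular":[0,0,0]}]'
python3 - <<'E'
from h import *
s=ctrl.read_state(); print(s['eef_pos'],s['force'],s['torque'])
E
```

```text
clock: 21.05
eef_pos: [621.5, -146.7, 68.1]
tool_rot: [3.14, 0.0, 1.426]
force: [-0.3, 0.1, -0.1]
width: 14.4
[ 621.51789821 -146.66796209   68.07993824] [-0.32557504  0.05122281 -0.06003283] [-0.02878022 -0.03927852 -0.03086633]
```

No contact 3 mm below the rim level: it is inside the mouth. Continuing to the ledge.

```bash
python3 -m creep '[{"hand":0,"travel":[0,0,0.15],"angular":[0,0,0]},{"hand":0,"travel":[0,0,0.25],"angular":[0,0,0]},{"hand":0,"travel":[0,0,0.35],"angular":[0,0,0]},{"hand":0,"travel":[0,0,0.42],"angular":[0,0,0]},{"hand":0,"travel":[0,0,0.46],"angular":[0,0,0]},{"hand":0,"travel":[0,0,0.46],"angular":[0,0,0]}]'
```

```text
clock: 21.65
eef_pos: [621.5, -146.7, 63.5]
tool_rot: [3.14, 0.0, 1.426]
force: [0.7, 0.6, -1.5]
width: 14.0
```

```bash
python3 -m creep '[{"hand":0,"travel":[0,0,0.08],"angular":[0,0,0]},{"hand":0,"travel":[0,0,0.12],"angular":[0,0,0]},{"hand":0,"travel":[0,0,0.12],"angular":[0,0,0]}]'
```

```text
clock: 21.95
eef_pos: [621.6, -146.7, 63.4]
tool_rot: [3.14, 0.001, 1.426]
force: [-2.6, -0.2, 5.6]
width: 14.0
```

Ledge contact (5.6 N) exactly at the expected height. Release and rise.

```bash
python3 -m creep '[{"hand":0.1,"travel":[0,0,-0.05],"angular":[0,0,0]},{"hand":0.25,"travel":[0,0,-0.05],"angular":[0,0,0]},{"hand":0.4,"travel":[0,0,-0.05],"angular":[0,0,0]},{"hand":0.4,"travel":[0,0,-0.05],"angular":[0,0,0]},{"hand":0.4,"travel":[0,0,-0.05],"angular":[0,0,0]},{"hand":0.4,"travel":[0,0,-0.8],"angular":[0,0,0]},{"hand":0.4,"travel":[0,0,-2],"angular":[0,0,0]},{"hand":0.4,"travel":[0,0,-4],"angular":[0,0,0]},{"hand":0.4,"travel":[0,-2,-7],"angular":[0,0,0]},{"hand":0.4,"travel":[0,-7,-10],"angular":[0,0,0]},{"hand":0.4,"travel":[0,-12,-13],"angular":[0,0,0]},{"hand":0.4,"travel":[5,-12,-13],"angular":[0,0,0]},{"hand":0.4,"travel":[10,-12,-13],"angular":[0,0,0]},{"hand":0.4,"travel":[15,-12,-13],"angular":[0,0,0]},{"hand":0.4,"travel":[20,-12,-13],"angular":[0,0,0]},{"hand":0.4,"travel":[24,-12,-13],"angular":[0,0,0]},{"hand":0.6,"travel":[26,-12,-13],"angular":[0,0,0]},{"hand":0.6,"travel":[26,-12,-13],"angular":[0,0,0]},{"hand":0.6,"travel":[26,-12,-13],"angular":[0,0,0]}]'
python3 - <<'E'
from h import *
s=ctrl.read_state(); print(s['eef_pos'],s['qpos'])
for n in ['top','side','wrist']:
    im=ctrl.get_image(n)
    for k in ['cover','dish_done','dish_next','dish_next_handle']:
        print(n,k,[(np.round(a['at'],0).tolist(),round(a['confidence'],2)) for a in ctrl.spot_point(n,k)[:5]])
    cv2.imwrite('pics/n_%s.png'%n,im['frame'][:,:,::-1])
go([565,178,130],tool(-8,20))
E
```

```text
clock: 23.85
eef_pos: [540.3, 128.0, 194.0]
tool_rot: [3.138, 0.002, 1.427]
force: [0.6, -0.8, -0.9]
width: 51.4
[540.28060704 128.03029904 194.00226443] [ 0.34107099  0.74735698 -1.0468009   1.81082519  0.75422136  1.04186648
  0.42262568]
top cover [([624.0, -144.0, 51.0], 0.85)]
top dish_done [([623.0, -148.0, 21.0], 0.87), ([848.0, -8.0, 1.0], 0.87), ([604.0, 356.0, 0.0], 0.63), ([398.0, -83.0, 0.0], 0.59)]
top dish_next [([675.0, 176.0, 28.0], 0.56)]
top dish_next_handle []
side cover []
side dish_done [([610.0, 352.0, -4.0], 0.7), ([396.0, -88.0, 0.0], 0.59), ([624.0, -146.0, 27.0], 0.51)]
side dish_next [([674.0, 175.0, 22.0], 0.43)]
side dish_next_handle [([649.0, 15.0, 3.0], 0.44)]
wrist cover [([625.0, -151.0, 57.0], 0.65)]
wrist dish_done [([399.0, -82.0, 5.0], 0.8), ([605.0, 353.0, 1.0], 0.7)]
wrist dish_next [([676.0, 179.0, 25.0], 0.93), ([606.0, 183.0, 52.0], 0.37)]
wrist dish_next_handle [([607.0, 185.0, 51.0], 0.8)]
travel cm [5.3  1.72 6.29] ang [-19.9   0.1  -0.3]
```

```bash
cat >> h.py <<'E'
G=lambda I:cv2.GaussianBlur(cv2.cvtColor(np.ascontiguousarray(I),cv2.COLOR_BGR2GRAY).astype(np.float32),(0,0),1)
def fit(im,z,c,r,ang,sign=-1,rng=8,s=3):
    g=G(warp(im,z,c[0]-70,c[0]+70,c[1]-70,c[1]+70,s)); ox,oy=c[0]+70,c[1]+70; t=np.radians(ang); res=[]
    for x in np.arange(c[0]-rng,c[0]+rng,.5):
        for y in np.arange(c[1]-rng,c[1]+rng,.5):
            f=lambda q:cv2.remap(g,((oy-(y+q*np.sin(t)))*s).astype(np.float32)[None],((ox-(x+q*np.cos(t)))*s).astype(np.float32)[None],1)[0]
            res.append((np.clip(sign*(f(r+1.2)-f(r-1.2)),0,60).mean(),x,y))
    return np.round(sorted(res)[-1],1)
E
python3 - <<'E'
from h import *
im=ctrl.get_image('wrist'); print(im['origin'],proj(im,(673,175,59)),proj(im,(608,183,59)))
c=(673,175)
print('wrist far',fit(im,51,c,40,np.arange(-90,91,3)),'near',fit(im,59,c,40,list(range(100,160,3))+list(range(200,260,3))))
w=cv2.cvtColor(np.ascontiguousarray(warp(im,60,580,640,150,220,2)),cv2.COLOR_BGR2GRAY)
for x in (592,600,608,616): print(x,'y220..150 step1',w[(640-x)*2,::2].tolist())
for n in ['top','side']:
    im=ctrl.get_image(n); print(n,fit(im,55,c,40,np.arange(-150,151,3)))
E
```

```text
[458.4432116  141.70934645 334.23130231] (np.float64(391.18673020130103), np.float64(322.46444422482864)) (np.float64(394.3099657378597), np.float64(258.43364277531737))
wrist far [ 28.3 674.  178. ] near [ 38.1 669.  176.5]
592 y220..150 step1 [238, 239, 239, 239, 239, 240, 238, 240, 239, 239, 239, 238, 239, 239, 239, 240, 239, 238, 239, 240, 239, 240, 239, 239, 240, 240, 242, 240, 151, 94, 96, 107, 111, 117, 124, 133, 139, 148, 149, 139, 105, 68, 100, 162, 169, 164, 164, 165, 158, 173, 236, 241, 240, 240, 240, 239, 239, 240, 239, 240, 240, 240, 239, 240, 241, 238, 240, 240, 239, 239]
600 y220..150 step1 [238, 238, 239, 238, 238, 239, 240, 239, 241, 238, 239, 239, 238, 238, 238, 239, 238, 238, 238, 239, 238, 239, 239, 239, 240, 239, 240, 231, 184, 173, 181, 180, 182, 183, 181, 181, 178, 178, 184, 183, 163, 122, 66, 93, 160, 165, 164, 167, 161, 173, 223, 241, 239, 240, 240, 238, 239, 240, 240, 240, 239, 240, 239, 239, 241, 239, 240, 239, 239, 240]
608 y220..150 step1 [239, 239, 238, 238, 238, 238, 239, 239, 238, 238, 239, 239, 239, 239, 238, 238, 239, 241, 239, 238, 239, 239, 239, 239, 238, 240, 241, 245, 248, 183, 169, 180, 183, 181, 184, 180, 177, 177, 179, 181, 184, 126, 114, 69, 97, 149, 161, 162, 163, 164, 159, 172, 235, 244, 239, 229, 229, 236, 203, 180, 159, 134, 109, 93, 92, 93, 89, 94, 120, 160]
616 y220..150 step1 [238, 239, 239, 238, 239, 238, 239, 239, 240, 238, 239, 239, 239, 239, 238, 239, 239, 243, 238, 178, 104, 88, 90, 129, 193, 236, 244, 246, 245, 206, 161, 171, 180, 184, 139, 89, 80, 82, 83, 84, 82, 81, 83, 83, 55, 12, 13, 19, 13, 13, 30, 66, 75, 74, 72, 70, 69, 71, 69, 66, 69, 70, 80, 90, 111, 134, 157, 193, 245, 245]
top [ 14.9 671.5 173.5]
side [  4.8 667.  174. ]
```

Run:
```python
from h import *
go([597,185,110],tool(-6.8,43)); go([614.4,182.9,40.5],tool(-6.8,43))
```

```text
travel cm [6.45 4.79 8.3 ] ang [-42.9   0.6  -1.4]
travel cm [ 6.5   6.52 15.25] ang [-42.9   0.6  -1.4]
```

```bash
python3 -m creep '[{"hand":0.6,"travel":[3,2,3],"angular":[-8,0,0]},{"hand":0.6,"travel":[6.4,4.8,5],"angular":[-16,0,0]},{"hand":0.6,"travel":[6.4,4.8,7],"angular":[-24,0,-1]},{"hand":0.6,"travel":[6.4,4.8,8.3],"angular":[-32,0.5,-1.4]},{"hand":0.6,"travel":[6.4,4.8,8.3],"angular":[-43,0.6,-1.4]},{"hand":0.6,"travel":[6.4,4.8,8.3],"angular":[-43,0.6,-1.4]},{"hand":0.6,"travel":[6.4,4.8,8.3],"angular":[-43,0.6,-1.4]},{"hand":0.6,"travel":[6.4,4.8,8.3],"angular":[-43,0.6,-1.4]}]'
python3 - <<'E'
from h import *
s=ctrl.read_state(); print(s['eef_pos'],s['qpos'])
im=ctrl.get_image('wrist'); print(im['origin'])
print([(np.round(a['at'],0).tolist(),round(a['confidence'],2)) for a in ctrl.spot_point('wrist','dish_next_handle')[:3]])
w=cv2.cvtColor(np.ascontiguousarray(warp(im,60,580,640,150,220,2)),cv2.COLOR_BGR2GRAY)
for x in (596,602,608,614): print(x,'y200..165 step1',w[(640-x)*2,40:112:2].tolist())
c=(673,175)
print('wrist far',fit(im,51,c,40,np.arange(-90,91,3)),'near',fit(im,59,c,40,list(range(100,160,3))+list(range(200,260,3))))
go([614.4,182.9,40.5],tool(-6.8,43))
E
```

```text
clock: 25.55
eef_pos: [593.2, 185.9, 107.0]
tool_rot: [2.395, 0.003, 1.459]
force: [-0.2, -1.0, -0.1]
width: 51.3
[593.23487711 185.91337825 107.02285746] [-0.18708368  0.83122715 -0.62235957  2.29131898  2.1056714   1.0241831
 -1.08553962]
[437.04059258 205.17537792 154.43155825]
[([606.0, 186.0, 52.0], 0.65), ([646.0, 18.0, 23.0], 0.23)]
596 y200..165 step1 [99, 98, 99, 100, 97, 99, 96, 105, 157, 179, 177, 180, 177, 179, 178, 178, 175, 177, 179, 172, 146, 96, 97, 99, 98, 96, 99, 94, 96, 96, 98, 95, 92, 93, 93, 88]
602 y200..165 step1 [97, 96, 100, 99, 101, 99, 103, 98, 118, 162, 178, 179, 180, 181, 177, 177, 176, 172, 174, 181, 168, 133, 97, 98, 98, 95, 98, 96, 94, 99, 98, 97, 95, 96, 94, 94]
608 y200..165 step1 [97, 98, 101, 101, 100, 96, 100, 103, 101, 134, 169, 177, 181, 179, 179, 179, 175, 176, 175, 177, 182, 145, 115, 98, 98, 100, 99, 99, 99, 98, 99, 98, 93, 94, 96, 97]
614 y200..165 step1 [96, 96, 100, 99, 97, 96, 99, 104, 101, 99, 148, 171, 178, 180, 177, 177, 178, 178, 177, 177, 177, 177, 154, 105, 96, 96, 100, 99, 98, 98, 96, 98, 98, 99, 99, 98]
wrist far [ 50.5 671.  176.5] near [ 49.4 667.5 177. ]
travel cm [ 0.07 -3.38  6.24] ang [-0.1  0.1  0.1]
```

```bash
python3 -m creep '[{"hand":0.6,"travel":[0,-1,2],"angular":[0,0,0]},{"hand":0.6,"travel":[0.1,-2,4],"angular":[0,0,0]},{"hand":0.6,"travel":[0.1,-3,5.2],"angular":[0,0,0]},{"hand":0.6,"travel":[0.1,-3.5,6.1],"angular":[0,0,0]},{"hand":0.6,"travel":[0.1,-3.5,6.1],"angular":[0,0,0]},{"hand":0.6,"travel":[0.1,-3.5,6.1],"angular":[0,0,0]},{"hand":0,"travel":[0.1,-3.5,6.1],"angular":[0,0,0]},{"hand":0,"travel":[0.1,-3.5,6.1],"angular":[0,0,0]},{"hand":0,"travel":[0.1,-3.5,6.1],"angular":[0,0,0]},{"hand":0,"travel":[0.1,-3.5,6.1],"angular":[0,0,0]},{"hand":0,"travel":[0.1,-3.5,6.1],"angular":[0,0,0]},{"hand":0,"travel":[0.1,-3.5,6.1],"angular":[0,0,0]},{"hand":0,"travel":[0.1,-3.5,6.1],"angular":[0,0,0]}]'
python3 - <<'E'
from h import *
s=ctrl.read_state(); print(s['qpos'])
for n in ['wrist','top','side']:
    im=ctrl.get_image(n); print(n,[(np.round(a['at'],0).tolist(),round(a['confidence'],2)) for a in ctrl.spot_point(n,'dish_next')[:2]])
    print(fit(im,51 if n=='wrist' else 55,(671,175),40,np.arange(-90,91,3)),fit(im,25,(671,173),50,np.arange(0,360,3),1))
e=np.array(s['eef_pos']); go(e+[-23.1,-158.3,0],Rc(s['tool_rot']))
E
```

```text
clock: 26.95
eef_pos: [612.9, 183.4, 41.6]
tool_rot: [2.391, 0.003, 1.452]
force: [-2.4, -0.4, 6.3]
width: 13.1
[-0.18330114  0.9887695  -0.58705965  2.24841013  2.22778703  1.10302776
 -1.14999382]
wrist [([674.0, 180.0, 29.0], 0.58)]
[  8.2 666.  180. ] [ 38.9 669.  174. ]
top [([673.0, 178.0, 28.0], 0.89)]
[ 35.3 672.  174. ] [ 40.8 671.5 171.5]
side [([679.0, 175.0, 23.0], 0.52)]
[  5.1 664.  167. ] [  7.3 678.5 175. ]
travel cm [-15.99  -0.34  -0.26] ang [-0. -0.  0.]
```

```bash
python3 -m creep '[{"hand":0,"travel":[-0.8,-0.02,-0.01],"angular":[0,0,0]},{"hand":0,"travel":[-1.6,-0.03,-0.02],"angular":[0,0,0]},{"hand":0,"travel":[-2.4,-0.05,-0.04],"angular":[0,0,0]},{"hand":0,"travel":[-3.2,-0.06,-0.05],"angular":[0,0,0]},{"hand":0,"travel":[-4,-0.08,-0.06],"angular":[0,0,0]},{"hand":0,"travel":[-4.8,-0.1,-0.07],"angular":[0,0,0]},{"hand":0,"travel":[-5.6,-0.11,-0.08],"angular":[0,0,0]},{"hand":0,"travel":[-6.4,-0.13,-0.1],"angular":[0,0,0]},{"hand":0,"travel":[-7.2,-0.14,-0.11],"angular":[0,0,0]},{"hand":0,"travel":[-8,-0.16,-0.12],"angular":[0,0,0]},{"hand":0,"travel":[-8,-0.16,-0.12],"angular":[0,0,0]}]'
python3 - <<'E'
from h import *
s=ctrl.read_state(); print(s['qpos'])
go([589.5,21.2,41.5],R.from_euler('xyz',[2.391,.003,1.452]).as_matrix())
E
```

```text
clock: 28.35
eef_pos: [601.2, 101.7, 41.6]
tool_rot: [2.39, 0.005, 1.449]
force: [-1.2, -0.6, 3.3]
width: 12.8
[-0.03859136  0.98803387 -0.56073607  2.36437991  2.39166621  1.12985299
 -1.19789326]
travel cm [-8.13 -0.17 -0.09] ang [ 0.   0.2 -0. ]
```

```bash
python3 -m creep '[{"hand":0,"travel":[-0.8,-0.02,-0.01],"angular":[0,0,0]},{"hand":0,"travel":[-1.6,-0.03,-0.02],"angular":[0,0,0]},{"hand":0,"travel":[-2.4,-0.05,-0.03],"angular":[0,0,0]},{"hand":0,"travel":[-3.2,-0.07,-0.04],"angular":[0,0.1,0]},{"hand":0,"travel":[-4,-0.08,-0.05],"angular":[0,0.1,0]},{"hand":0,"travel":[-4.8,-0.1,-0.06],"angular":[0,0.1,0]},{"hand":0,"travel":[-5.6,-0.12,-0.07],"angular":[0,0.2,0]},{"hand":0,"travel":[-6.4,-0.13,-0.08],"angular":[0,0.2,0]},{"hand":0,"travel":[-7.2,-0.15,-0.08],"angular":[0,0.2,0]},{"hand":0,"travel":[-8.1,-0.17,-0.09],"angular":[0,0.2,0]},{"hand":0,"travel":[-8.1,-0.17,-0.09],"angular":[0,0.2,0]},{"hand":0,"travel":[-8.1,-0.17,-0.09],"angular":[0,0.2,0]}]'
python3 - <<'E'
from h import *
s=ctrl.read_state(); print(s['qpos'])
go([589.5,21.2,41.5],R.from_euler('xyz',[2.391,.003,1.452]).as_matrix())
for n in ['wrist','top','side']:
    im=ctrl.get_image(n)
    for k in ['dish_next','view_mark','dish_next_handle']: print(n,k,[(np.round(a['at'],0).tolist(),round(a['confidence'],2)) for a in ctrl.spot_point(n,k)[:3] if abs(a['at'][1]-15)<30 and 540<a['at'][0]<700])
E
```

```text
clock: 29.55
eef_pos: [589.3, 19.0, 41.6]
tool_rot: [2.39, 0.004, 1.448]
force: [-1.7, -1.1, 5.0]
width: 12.7
[ 0.13827871  0.99322423 -0.52628083  2.44760967  2.5748421   1.14395562
 -1.19940443]
travel cm [ 0.22 -0.01  0.  ] ang [ 0.   0.2 -0.1]
wrist dish_next [([651.0, 14.0, 26.0], 0.93)]
wrist view_mark []
wrist dish_next_handle [([583.0, 17.0, 51.0], 0.7)]
top dish_next []
top view_mark [([647.0, 21.0, 24.0], 0.86)]
top dish_next_handle [([583.0, 24.0, 55.0], 0.5)]
side dish_next [([651.0, 14.0, 21.0], 0.44)]
side view_mark [([648.0, 16.0, 20.0], 0.94)]
side dish_next_handle [([587.0, 22.0, 56.0], 0.63)]
```

```bash
python3 -m creep '[{"hand":0,"travel":[0.1,0,0],"angular":[0,0,0]},{"hand":0,"travel":[0.18,0.05,0.05],"angular":[0,0,0]},{"hand":0,"travel":[0.18,0.05,0.05],"angular":[0,0,0]},{"hand":0.3,"travel":[0.18,0.05,0.05],"angular":[0,0,0]},{"hand":0.6,"travel":[0.18,0.05,0.05],"angular":[0,0,0]},{"hand":0.6,"travel":[0.18,0.05,0.05],"angular":[0,0,0]},{"hand":0.6,"travel":[0.18,0.05,0.05],"angular":[0,0,0]},{"hand":0.6,"travel":[0.18,0.05,0.05],"angular":[0,0,0]},{"hand":0.6,"travel":[0.2,0.6,-1.2],"angular":[0,0,0]},{"hand":0.6,"travel":[0.2,1.4,-2.4],"angular":[0,0,0]},{"hand":0.6,"travel":[0.2,2.6,-4.5],"angular":[0,0,0]},{"hand":0.6,"travel":[0.2,3.4,-6.6],"angular":[0,0,0]},{"hand":0.6,"travel":[0.2,4.2,-8.2],"angular":[0,0,0]},{"hand":0.6,"travel":[0.2,4.2,-8.2],"angular":[0,0,0]},{"hand":0.6,"travel":[0.2,4.2,-8.2],"angular":[0,0,0]},{"hand":0.6,"travel":[0.2,4.2,-8.2],"angular":[0,0,0]}]'
python3 - <<'E'
from h import *
s=ctrl.read_state(); print(s['qpos'])
im=ctrl.get_image('wrist'); print(im['origin'],[(np.round(a['at'],0).tolist(),round(a['confidence'],2)) for a in ctrl.spot_point('wrist','dish_next')[:3]])
cv2.imwrite('pics/w10.png',im['frame'][:,:,::-1])
for c in [(647,14)]:
    print('near rim',fit(im,59,c,40,list(range(100,165,3))+list(range(200,260,3))),'far ledge',fit(im,51,c,40,list(range(-90,91,3))))
    print('outline front',fit(im,25,c,50,list(range(110,250,3)),1),fit(im,25,c,50,list(range(110,250,3)),-1))
g=cv2.cvtColor(np.ascontiguousarray(warp(im,25,580,720,-56,84,2)),cv2.COLOR_BGR2GRAY)
for y in (-20,-5,5,35,45): print(y,'x 590..650',g[(720-650)*2:(720-590)*2:2,(84-y)*2][::-1].tolist())
E
```

```text
clock: 31.75
eef_pos: [573.6, 27.5, 131.7]
tool_rot: [2.396, 0.005, 1.448]
force: [0.9, 0.1, -0.8]
width: 51.4
[ 0.4886995   1.04207122 -1.24586387  2.46636681  2.13603837  1.37597594
 -0.68276259]
[417.69538919  48.53854068 179.31549415] [([652.0, 12.0, 26.0], 0.9), ([625.0, -150.0, 24.0], 0.5)]
near rim [ 10.9 644.   13.5] far ledge [ 13.8 647.   13.5]
outline front [ 55.2 647.   16. ] [ 40.2 652.5  16. ]
-20 x 590..650 [218, 208, 168, 134, 128, 128, 129, 129, 129, 128, 130, 129, 126, 130, 127, 128, 130, 130, 130, 132, 132, 124, 89, 50, 43, 46, 48, 62, 96, 127, 137, 126, 97, 72, 71, 71, 74, 75, 75, 76, 77, 80, 79, 81, 75, 77, 81, 80, 80, 80, 80, 79, 80, 80, 80, 80, 79, 79, 79, 81]
-5 x 590..650 [127, 128, 129, 131, 131, 126, 127, 128, 127, 128, 127, 100, 60, 45, 48, 66, 110, 131, 129, 137, 129, 98, 81, 81, 84, 82, 83, 80, 82, 79, 79, 81, 80, 81, 83, 81, 82, 84, 82, 83, 84, 81, 81, 84, 86, 84, 80, 81, 84, 87, 85, 87, 86, 84, 85, 85, 84, 84, 85, 88]
5 x 590..650 [130, 129, 129, 127, 128, 130, 131, 120, 81, 50, 43, 59, 103, 131, 133, 133, 135, 132, 100, 86, 84, 84, 83, 84, 85, 88, 93, 88, 84, 86, 87, 86, 83, 83, 83, 84, 85, 83, 85, 91, 89, 87, 89, 92, 89, 82, 77, 77, 79, 81, 82, 80, 82, 85, 87, 88, 88, 88, 90, 90]
35 x 590..650 [222, 224, 162, 128, 131, 131, 127, 129, 131, 132, 113, 67, 48, 42, 52, 110, 128, 133, 131, 133, 133, 132, 127, 112, 91, 80, 81, 84, 84, 84, 84, 84, 86, 89, 83, 82, 83, 84, 84, 86, 83, 81, 80, 79, 83, 83, 81, 80, 81, 84, 84, 83, 81, 81, 84, 85, 85, 84, 84, 85]
45 x 590..650 [217, 217, 217, 217, 218, 219, 203, 190, 148, 130, 128, 128, 129, 130, 132, 127, 97, 63, 43, 40, 49, 84, 126, 134, 132, 131, 131, 131, 131, 133, 134, 123, 98, 78, 79, 79, 79, 79, 78, 76, 76, 77, 79, 82, 84, 77, 78, 80, 79, 79, 76, 76, 79, 77, 78, 79, 79, 79, 78, 77]
```

Run:
```python
import numpy as np
from scipy.optimize import least_squares as L
y=np.array([-20,-5,5,35,45.]);o=np.array([614.5,603.3,599.8,602.7,608.7]);b=np.array([622.3,611,608,613.5,622])
for x,r in ((o,50),(o,49),(b,44)):
    print(r,L(lambda c:np.hypot(x-c[0],y-c[1])-r,[647,14]).x)
    print('free',L(lambda c:np.hypot(x-c[0],y-c[1])-c[2],[647,14,r]).x)
```

```text
50 [648.92655162  15.77165935]
free [646.47311686  15.62188301  47.86034245]
49 [647.7832115  15.7015776]
free [646.47311686  15.62188301  47.86034245]
44 [651.4654455   12.60586709]
free [650.2062265   12.63801585  42.94698662]
```

Measured in one image, dish_next sits about (+3, −3) mm from the outline's centre. It is inside the 7 mm limit, but I'll re-grip and correct it.

Run:
```python
from h import *
Rt=R.from_euler('xyz',[2.391,.003,1.450]).as_matrix()
go([580,22,90],Rt); go([589.3,20.6,41.5],Rt)
```

```text
travel cm [-0.46 -2.32  3.55] ang [-0.3  0.2  0.1]
travel cm [-0.46 -4.92  7.75] ang [-0.3  0.2  0.1]
```

```bash
python3 -m creep '[{"hand":0.6,"travel":[-0.45,-1,1.5],"angular":[0,0,0]},{"hand":0.6,"travel":[-0.45,-2.3,3.5],"angular":[0,0,0]},{"hand":0.6,"travel":[-0.45,-3.5,5.4],"angular":[0,0,0]},{"hand":0.6,"travel":[-0.45,-4.4,7],"angular":[0,0,0]},{"hand":0.6,"travel":[-0.45,-4.9,7.7],"angular":[0,0,0]},{"hand":0.6,"travel":[-0.45,-4.9,7.7],"angular":[0,0,0]},{"hand":0.6,"travel":[-0.45,-4.9,7.7],"angular":[0,0,0]},{"hand":0,"travel":[-0.45,-4.9,7.7],"angular":[0,0,0]},{"hand":0,"travel":[-0.45,-4.9,7.7],"angular":[0,0,0]},{"hand":0,"travel":[-0.45,-4.9,7.7],"angular":[0,0,0]},{"hand":0,"travel":[-0.45,-4.9,7.7],"angular":[0,0,0]},{"hand":0,"travel":[-0.45,-4.9,7.7],"angular":[0,0,0]},{"hand":0,"travel":[-0.45,-4.9,7.7],"angular":[0,0,0]}]'
python3 - <<'E'
from h import *
s=ctrl.read_state(); e=np.array(s['eef_pos']); print(s['qpos']); go(e+[-3,3,0],Rc(s['tool_rot']))
E
```

```text
clock: 33.15
eef_pos: [589.5, 20.4, 43.0]
tool_rot: [2.394, 0.007, 1.448]
force: [-3.1, -1.5, 6.2]
width: 12.6
[ 0.46712645  1.26762564 -1.12043819  2.43576894  2.35636377  1.48697374
 -0.68803198]
travel cm [ 0.26 -0.24 -0.23] ang [0. 0. 0.]
```

```bash
python3 -m creep '[{"hand":0,"travel":[0.1,-0.1,-0.08],"angular":[0,0,0]},{"hand":0,"travel":[0.2,-0.18,-0.16],"angular":[0,0,0]},{"hand":0,"travel":[0.3,-0.24,-0.23],"angular":[0,0,0]},{"hand":0,"travel":[0.3,-0.24,-0.23],"angular":[0,0,0]},{"hand":0,"travel":[0.3,-0.24,-0.23],"angular":[0,0,0]}]'
```

```text
clock: 33.65
eef_pos: [586.7, 23.5, 43.1]
tool_rot: [2.394, 0.007, 1.448]
force: [1.7, -2.0, 0.9]
width: 12.5
```

Moved (−2.8, +3.1). Release, retreat as before, re-measure.

```bash
python3 -m creep '[{"hand":0.3,"travel":[0,0,0],"angular":[0,0,0]},{"hand":0.6,"travel":[0,0,0],"angular":[0,0,0]},{"hand":0.6,"travel":[0,0,0],"angular":[0,0,0]},{"hand":0.6,"travel":[0,0,0],"angular":[0,0,0]},{"hand":0.6,"travel":[0,0.6,-1.2],"angular":[0,0,0]},{"hand":0.6,"travel":[0,1.4,-2.4],"angular":[0,0,0]},{"hand":0.6,"travel":[0,2.6,-4.5],"angular":[0,0,0]},{"hand":0.6,"travel":[0.4,3.4,-6.6],"angular":[0,0,0]},{"hand":0.6,"travel":[0.4,4.2,-8.2],"angular":[0,0,0]},{"hand":0.6,"travel":[0.4,4.2,-8.2],"angular":[0,0,0]},{"hand":0.6,"travel":[0.4,4.2,-8.2],"angular":[0,0,0]}]'
python3 - <<'E'
from h import *
from scipy.optimize import least_squares as L
im=ctrl.get_image('wrist')
g=G(warp(im,25,580,720,-56,84,4))
P={'o':[],'b':[]}
for y in (-22,-18,-14,-10,-5,0,4,38,42,46,48):
    p=g[(720-640)*4:(720-590)*4,int((84-y)*4)][::-1]   # x 590..640, 0.25 mm
    i=int(np.argmin(p[:130])); q=p[i:]; j=np.nonzero(q>115)[0]
    if p[i]>65 or not len(j): continue
    k=np.nonzero(q[j[0]:]<105)[0]
    if not len(k): continue
    P['o'].append((590+i/4,y)); P['b'].append((590+(i+j[0]+k[0])/4,y))
print(np.c_[P['o'],P['b']])
for k,r in (('o',50),('b',44)):
    a=np.array(P[k]); print(k,L(lambda c:np.hypot(a[:,0]-c[0],a[:,1]-c[1])-r,[647,14],loss='soft_l1').x,L(lambda c:np.hypot(a[:,0]-c[0],a[:,1]-c[1])-c[2],[647,14,r],loss='soft_l1').x)
E
```

```text
clock: 34.75
eef_pos: [571.0, 32.6, 133.3]
tool_rot: [2.399, 0.009, 1.446]
force: [-0.4, -0.2, -0.5]
width: 51.0
[[618.5  -22.   628.75 -22.  ]
 [613.75 -18.   622.25 -18.  ]
 [609.5  -14.   617.5  -14.  ]
 [607.   -10.   614.25 -10.  ]
 [603.75  -5.   610.5   -5.  ]
 [602.     0.   608.5    0.  ]
 [600.5    4.   607.     4.  ]
 [604.5   38.   610.5   38.  ]
 [606.75  42.   613.25  42.  ]
 [609.75  46.   616.25  46.  ]
 [611.5   48.   618.25  48.  ]]
o [649.55614215  16.1736635 ] [645.88995533  16.04679816  46.92599817]
b [649.11772151  16.74746156] [648.57067407  16.70521537  43.56107521]
```

```bash
python3 -m creep '[{"hand":0.6,"travel":[3,0,0],"angular":[0,0,0]},{"hand":0.6,"travel":[6,0,0],"angular":[0,0,0]},{"hand":0.6,"travel":[9,1,-1],"angular":[0,0,0]},{"hand":0.6,"travel":[12,2,-2],"angular":[0,0,0]},{"hand":0.6,"travel":[15,3,-4],"angular":[0,0,0]},{"hand":0.6,"travel":[18,3,-6],"angular":[0,0,0]},{"hand":0.6,"travel":[18,3,-8],"angular":[8,0,0]},{"hand":0.6,"travel":[18,3,-10],"angular":[16,0,0]},{"hand":0.6,"travel":[18,3,-11],"angular":[24,0,0]},{"hand":0.6,"travel":[18,3,-11],"angular":[32,0,0]},{"hand":0.6,"travel":[18,3,-11],"angular":[42,0,0]},{"hand":0.6,"travel":[18,3,-11],"angular":[42,0,0]},{"hand":0.6,"travel":[18,3,-11],"angular":[42,0,0]},{"hand":0.6,"travel":[18,3,-11],"angular":[42,0,0]}]'
python3 - <<'E'
from h import *
for n in ['top','side','wrist']:
    im=ctrl.get_image(n)
    for k in ['cover','dish_done','dish_next','jar','petri','slide_box']:
        print(n,k,[(np.round(a['at'],0).tolist(),round(a['confidence'],2)) for a in ctrl.spot_point(n,k)[:2] ])
    if n!='wrist': print('mouth',fit(im,55,(621,-146),40,np.arange(-150,151,3)),'disc dark/light',fit(im,56,(621,-146),37.5,np.arange(-150,151,3)))
    g=G(warp(im,56,575,667,-192,-100,1)); print(g[46,::4].astype(int),g[::4,46].astype(int))
print(ctrl.read_state()['force'])
E
```

```text
clock: 36.2
eef_pos: [539.7, 218.9, 231.1]
tool_rot: [3.135, 0.01, 1.449]
force: [-0.3, -0.0, -0.6]
width: 51.1
top cover [([626.0, -146.0, 50.0], 0.84)]
top dish_done [([850.0, -7.0, 1.0], 0.79), ([621.0, -147.0, 21.0], 0.54)]
top dish_next []
top jar [([431.0, 294.0, 0.0], 0.83)]
top petri [([748.0, 328.0, -1.0], 0.78)]
top slide_box []
mouth [  39.  620. -145.] disc dark/light [  32.4  623.  -147. ]
[132 134 188 196 203 202 203 201 202 200 156  74  86 147 147 187 199 199
 198 198 198 158 158] [187 137 183 196 198 200 198 198 183 178 163  94  76 152 201 201 201 200
 201 202 198 191 187]
side cover []
side dish_done [([606.0, 351.0, -3.0], 0.87), ([395.0, -90.0, -1.0], 0.83)]
side dish_next [([649.0, 15.0, 24.0], 0.57), ([626.0, -146.0, 26.0], 0.21)]
side jar [([425.0, 293.0, 3.0], 0.75)]
side petri []
side slide_box [([394.0, -261.0, 2.0], 0.56), ([648.0, 16.0, 22.0], 0.43)]
mouth [   4.3  628.5 -154. ] disc dark/light [   5.2  628.5 -153. ]
[ 78  85  74  56  75 104 115 122 129 134 139 142 145 147 148 149 151 153
 155 157 159 160 160] [159 158 158 158 158 157 156 152 147 146 146 144 143 141 136 134 132 127
 122 115 106  95 107]
wrist cover [([649.0, 18.0, 27.0], 0.2)]
wrist dish_done [([622.0, -150.0, 26.0], 0.82), ([607.0, 352.0, 1.0], 0.68)]
wrist dish_next [([647.0, 19.0, 27.0], 0.95), ([581.0, 26.0, 51.0], 0.55)]
wrist jar [([431.0, 295.0, -3.0], 0.58)]
wrist petri [([746.0, 327.0, -3.0], 0.85)]
wrist slide_box []
[ 69 161 155 172 173 172 172  93   0   0   0   0   0   0   0   0   0   0
   0   0   0   0   0] [167  58  20   1   0   0   0   0   0   0   0   0   0   0   0   0   0   0
   0   0   0   0   0]
[ 0.35742479 -0.48726506 -0.368535  ]
```

All checks are consistent, so I'm handing in.

```bash
python3 -c "
from cell import ctrl
print(ctrl.finish_job())"
```

```text
the job is handed in; nothing more can be done
None
```

The job is done and handed in at about 36 s of the 72 s allowed; the hand-in reports no verdict.

- **Examined dish:** I slid it by its handle, gripper leaning 43°, onto the empty outline and let go. It measures about (621, −146), roughly 3 mm from the outline's centre (limit 10 mm).
- **Cover:** I lowered it into the dish's mouth. It met the ledge (5.6 N) at the height I expected, and I released it there. The top camera afterwards put its underside at z ≈ 50–51 mm, and 51 mm is seated.
- **Waiting dish:** I slid it to the middle. It was about 4–5 mm off (limit 7 mm), so I gripped it again and corrected it. The close view now shows 0–3 mm off, depending on the circle fit.
- **Bystanders:** The jar and petri dish, and the slide box wherever it was detected, read within the cameras' scatter of their start positions. The wrist force stayed small, and the robot was clear of everything at the end.

**What disagreed:**
- The cameras differed by about 2–4 mm in y on the examined dish, so I judged the seating mainly by contact height.
- In the final check the arm blocked parts of the side and wrist views of the cover, so only the top view confirms it afterwards.
- I used up the 12-picture limit before the end, so the last checks are numbers only.

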